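# Turn over the candle holders and box the dotted one

### The job

Turn over the two wooden candle holders that still lie socket up, so that their undersides show: one of them has a blue dot underneath. Swing the white box's lid up past its balance point so that it stays open by itself, and set the dotted holder down inside the box, lying flat with its dot up, without dropping it in. Leave the other two holders lying flat on the bare table with their plain undersides up, the lid standing open, and everything else on the table where it was.

Things in the scene. Friction and masses are not known exactly. Their poses are not given: they have to be found in the camera images.
- holder_1_c (a point): one of three look-alike candle holders: pale wooden block 84 mm long (x axis), 44 wide (y), 32 high (z), about 80 g, blind round socket 22 mm across, 20 deep in the middle of the top face. At first two lie socket up, one (a plain one) is already turned over; long axes within 30 degrees of left-right. This point is the block's centre; z points out of the socket face, so down once turned over
- holder_2_c (a point): one of three look-alike candle holders: pale wooden block 84 mm long (x axis), 44 wide (y), 32 high (z), about 80 g, blind round socket 22 mm across, 20 deep in the middle of the top face. At first two lie socket up, one (a plain one) is already turned over; long axes within 30 degrees of left-right. This point is the block's centre; z points out of the socket face, so down once turned over
- holder_3_c (a point): one of three look-alike candle holders: pale wooden block 84 mm long (x axis), 44 wide (y), 32 high (z), about 80 g, blind round socket 22 mm across, 20 deep in the middle of the top face. At first two lie socket up, one (a plain one) is already turned over; long axes within 30 degrees of left-right. This point is the block's centre; z points out of the socket face, so down once turned over
- dot (a point): centre of the blue dot (32 mm across) in the middle of the underside of one of the two holders that start socket face up, 16 mm from that holder's centre; hidden against the table at the start, and the only difference between the holders
- bin_in (a point): white lidded box, fixed to the table, 150 mm deep (x) by 190 mm (y) outside and 60 mm high, walls and floor 6 mm thick; this point is the centre of its inner floor (6 mm above the table); x axis points from the lid's knob side to the hinge side, roughly away from the robot, z up
- lid (a joint): angle of the box's green lid in rad: 0 shut, 1.9 at its stop leaning back. It swings freely on its hinge: below about 1.5 it falls shut, above 1.5 it falls back against the stop and stays. The lid weighs 150 g, is 150 x 190 mm and 8 mm thick
- lid_hinge (a point): middle of the lid's hinge line, on the top edge of the box's far wall (75 mm in +x from the box's centre, 60.5 mm above the table); the hinge runs along the box's y axis. The frame turns with the lid
- lid_handle (a point): middle of the gripping head of the black round knob on the lid (head 28 mm across and 16 mm thick, on a 12 mm stem). It lies on the lid's centre line, 120 mm from the hinge line along the lid and 43 mm across it: 35 mm above the lid's outer face, whose front edge is 30 mm further out. The frame turns with the lid
- candle_a_c (a point): loose bystander: upright yellow candle with a blue band, 48 mm across, 105 mm tall (and a short thin wick), 160 g; this point is its centre
- candle_b_c (a point): loose bystander: upright yellow candle with a red band, 48 mm across, 105 mm tall (and a short thin wick), 160 g; this point is its centre
- jar_c (a point): loose bystander: amber glass jar with a steel cap, 50 mm across, 85 mm tall; this point is its centre
- glue_c (a point): loose bystander: white glue bottle with a blue label and a red cap, 48 mm across, 120 mm tall; this point is its centre
- spool_y_c (a point): loose bystander: yellow ribbon spool lying flat, 90 mm across, 24 mm high; this point is its centre
- spool_b_c (a point): loose bystander: blue ribbon spool lying flat, 90 mm across, 24 mm high; this point is its centre
- tub_c (a point): loose bystander: clear round plastic bowl, 100 mm across at the rim, 50 mm high; this point is on its axis, half-way up

How it is judged:
At the end, for the whole second after the job is handed in: The dotted holder lies on the floor of the box, turned over (socket face down within 8 degrees), the other two lie turned over flat on the table itself (same tolerance, centre 10 to 18.5 mm above it), and the lid stands open beyond 1.55 rad (angle between each of holder_1_c, holder_3_c, holder_2_c's own z axis and vertical above 3 rad and height (world z) of holder_1_c between 0.01 and 0.0185 m and height (world z) of holder_3_c between 0.01 and 0.0185 m and x of holder_2_c in the frame of bin_in between -0.069 and 0.069 m and y of holder_2_c in the frame of bin_in between -0.089 and 0.089 m and z of holder_2_c in the frame of bin_in between 0.01 and 0.0195 m and value of joint lid above 1.55 rad); the robot touches nothing.
It fails at once if a bystander (candle, jar, bottle, spool or bowl) is moved more than 30 mm or tipped over (distance of any of candle_a_c, candle_b_c, jar_c, glue_c, spool_y_c, spool_b_c, tub_c from where it was at the start of the episode above 0.03 m or angle between any of candle_a_c, candle_b_c, jar_c, glue_c, spool_y_c, spool_b_c, tub_c's own z axis and vertical above 0.5 rad).
It fails at once if the dotted holder is let go over the box with its centre more than 70 mm above the box's floor (x of holder_2_c in the frame of bin_in between -0.069 and 0.069 m and y of holder_2_c in the frame of bin_in between -0.089 and 0.089 m and z of holder_2_c in the frame of bin_in above 0.07 m and contact force between the fingers and holder_2 below 0.05 N).
It also fails if it takes over 72 s, if anything falls off the work surface, if the arm or the gripper's body presses on something with over 40 N, if the wrist force passes 120 N, or if a joint passes its speed limit or range.

### The arm

A 7-joint arm with a two-finger parallel gripper is mounted at the origin on the work surface. World frame = base frame: x ahead of the robot, y to its left, z up, the work surface at z = 0. Lengths are in m, angles in rad, forces in N, time in s.
With the tool pointing down it reaches from about 0.4 to 0.85 m from the base axis. Payload 10.4 kg.
Tool frame: the origin (TCP) lies on the centre line of the jaws, within the pads' length; the fingertips stand 22 mm ahead of it and the grasp point (between the pads) lies 3 mm ahead of it; z points along the fingers, y is the direction in which the jaws open and shut (so a half turn about z gives the same grasp; the last joint's range is limited). The gripper opens to 85 mm and grips with 20 to 120 N. Pads are 22 mm wide; open, the fingers measure 114 mm over their backs; the gripper's body (76 mm by 85 mm) begins 54 mm behind the grasp point. The pads swing forward as they close: fully open they stand 13 mm farther back than shut.
Start: joints at [-1.36, 0.332, -0.065, 1.46, 0.022, 1.35, -0.088], TCP at [0.145, 0.608, 0.253] pointing down, gripper open.
Joint ranges: [-2.6, 2.6], [-0.5, 2.12], [-1.47, 1.34], [0.16, 2.42], [-1.27, 4.41], [0.06, 2.06], [-2.6, 2.6]. Speed limits (rad/s): [2.22, 2.22, 2.79, 2.79, 3.14, 3.14, 3.14].

### API

Orientations are given as a unit quaternion [x, y, z, w].
In Python, from workcell import manip gives the robot as it stands. The module is installed in compiled form; this text tells all that it offers.
- The arm moves only by the shell command python3 -m crank 'ROWS' [FORCE]. ROWS is JSON, a list of rows, each a list of 3 entries, a list of its own where there are three numbers: the opening, from -1 (shut) to 1 (fully open), then the shift along the tool's x, y, z normalised to -1 to 1, where 1 is 80 mm, then the turn, a rotation vector about the tool's x, y, z normalised to -1 to 1, where 1 is pi/4 rad. In form: [[jaw, [tx, ty, tz], [ax, ay, az]], ...]. A call has exactly 5 rows; each row shifts and turns the commanded pose from where the row before left it, along the tool's axes as they then stand; what a row does not reach is not made up. A row lasts 1/10 s, in which the tool goes at most 50 mm and 8.59 degrees, less where a joint would pass 70% of its speed; a pose out of reach is approached as far as the arm can. A call with a number of a shift or a turn outside -1 to 1 is refused whole. A call with a gripper value outside its range is refused whole. The fingers move at their own pace and stop on an object; FORCE is the grip in N (left out, the last holds). Time passes only in rows, so rows that do not move let the fingers close, or fill a call up. It gives the time, the measured TCP pose, the force and the opening at its end, in the units of the state.
- manip.get_obs(): the state, without advancing time (a new reading comes with each control period).
- manip.camera(name): name is "scene" or "side" or "wrist"; returns the picture (480x640x3 uint8, blue, green, red); there is no depth.
- manip.camera_info(name): a dict with "K" (3x3 intrinsics, pixels), "camera_from_world" (4x4, takes a point from world to camera coordinates); the wrist camera has in their place "mount" (4x4, takes a point from camera to tool coordinates, whose origin is the TCP and whose axes are the flange's). Camera axes: x right, y down, z forward; pixel columns grow to the right and rows downward; lengths in m; the calibration is good to about 2 mm. The wrist camera is an equidistant fisheye: a pixel r from the principal point sees the ray r / f radians off the axis. A picture is of the moment at which its call begins: read the wrist's pose just before it. camera_info takes no time and is no camera call.
- manip.hand_in(): hands the job in, once; it reports no verdict.
The state is a dict: "clock": time; "joint_pos": joint angles; "joint_velocities": joint speeds; "tau": joint torques, N m; "position": TCP position; "ee_rot": TCP orientation; "ft_force": force on the tool from outside, world axes, zero at the start; "torque": the same for the moment, N m; "grip_width": opening from 0.0 (shut) to 1.0 (fully open).
Only numpy, scipy, OpenCV 4.12 (cv2) and the standard library are available. Lean on these libraries where they do the work, as an engineer would, in place of code of your own. Each camera call takes 0.05 s, during which the arm holds its last target.

## Working session

There is one attempt and no reset: what is moved stays moved. The work goes in short steps, Python scripts to look and compute and a shell command to move; the robot and the scene stay as the last step left them, time stands still between calls to the robot, and variables do not carry over. Pictures are saved under pics/ and viewed, and the job is handed in when it is done.

```bash
mkdir -p pics; ls
python3 - <<'E'
from workcell import manip
import cv2,json
print(manip.get_obs())
for n in ("scene","side","wrist"):
    print(n,{k:(v.tolist() if hasattr(v,'tolist') else v) for k,v in manip.camera_info(n).items()})
    cv2.imwrite(f"pics/{n}0.png",manip.camera(n))
E
```

```text
pics
{'clock': 0.0, 'joint_pos': array([-1.35955975,  0.33288175, -0.06470345,  1.46097905,  0.02159922,
        1.34991681, -0.08847607]), 'joint_velocities': array([ 0.00077028,  0.00124994, -0.00039834, -0.00134577,  0.00067826,
        0.0020444 , -0.00106455]), 'tau': array([-9.56930890e-04, -6.25447512e+01,  4.85069887e-02, -3.91607094e+01,
        1.61978463e-02,  9.93654452e-03, -1.12711905e-05]), 'position': array([0.14473784, 0.60763323, 0.25249175]), 'ee_rot': array([ 1.16627826e-01,  9.93175410e-01, -7.42857543e-04, -5.23859986e-05]), 'ft_force': array([ 0.68084247, -0.1581824 ,  0.95882206]), 'torque': array([ 0.03557062, -0.04031622,  0.05352703]), 'grip_width': 1.0003048671387977}
scene {'K': [[565.685230194604, 0.0, 316.67039648601957], [0.0, 565.685230194604, 233.4709550274261], [0.0, 0.0, 1.0]], 'camera_from_world': [[0.4014623140970064, 0.9158000249624269, 0.011761149548225398, -0.27632274483368874], [0.7199331953039866, -0.30760954507421573, -0.6221515587689439, -0.3507732524323583], [-0.5661485711889319, 0.25823764647714176, -0.7828084780344923, 1.609842451867445
[... 183 characters left out ...]
4945925, -0.12057504348076475, 0.0051851370728856995, 0.5931334478691276], [-0.08830159828530126, 0.6963554516215149, -0.7122442788378558, 0.07831062536157514], [0.08226818642169159, -0.7074961087430855, -0.7019125313144641, 1.3799042987370798], [0.0, 0.0, 0.0, 1.0]]}
wrist {'K': [[371.64829954431775, 0.0, 321.4857809372008], [0.0, 371.64829954431775, 239.37589922277203], [0.0, 0.0, 1.0]], 'mount': [[-0.001144363997941263, -0.9491988038404758, -0.31467494533065166, 0.08222396803998971], [0.9999993322163985, -0.0011369673608185753, -0.00020705548956418315, -0.0003314755167748151], [-0.00016123831908541832, -0.31467497214273144, 0.9491994710855952, -0.12048120845833649], [0.0, 0.0, 0.0, 1.0]]}
```

View pics/scene0.png

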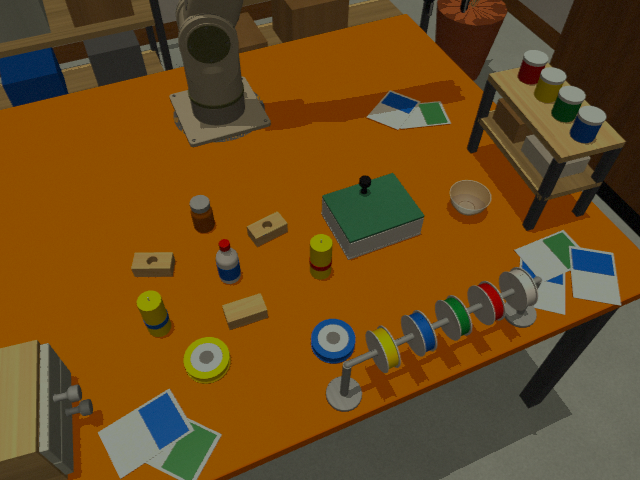

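View pics/side0.png

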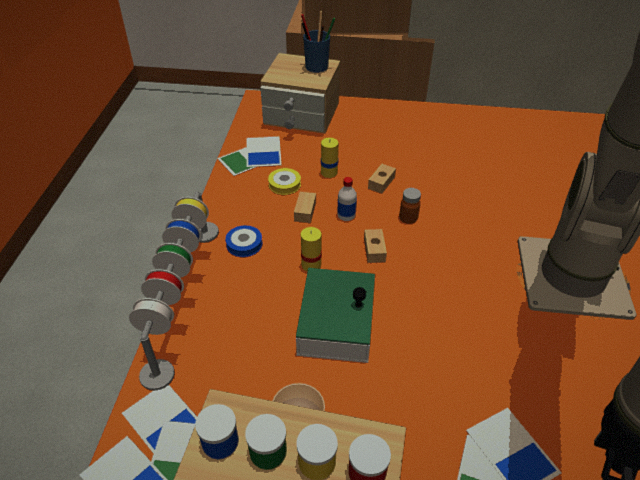

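View pics/wrist0.png

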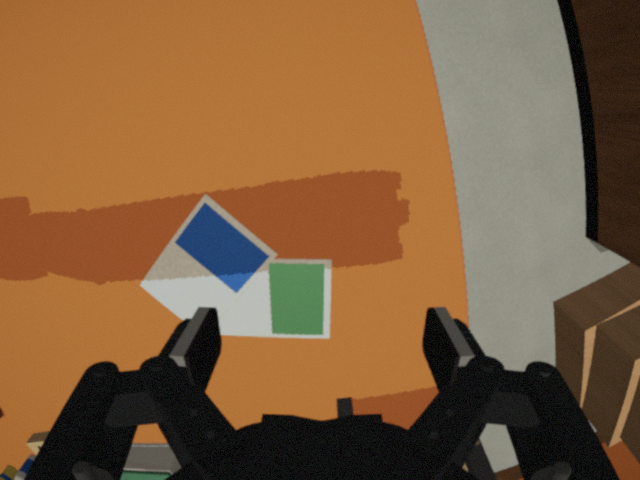

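```bash
cat > h.py <<'E'
import numpy as np,cv2
from workcell import manip
from scipy.spatial.transform import Rotation as R
CI={n:manip.camera_info(n) for n in("scene","side","wrist")}
def ray(n,uv):
    K=np.array(CI[n]["K"]);T=np.array(CI[n]["camera_from_world"])
    d=np.linalg.inv(K)@np.array([uv[0],uv[1],1.]);Rm=T[:3,:3]
    return -Rm.T@T[:3,3],Rm.T@d
def atz(n,uv,z):
    c,d=ray(n,uv);return c+d*(z-c[2])/d[2]
def tri(a,b):
    (c1,d1),(c2,d2)=ray("scene",a),ray("side",b)
    d1=d1/np.linalg.norm(d1);d2=d2/np.linalg.norm(d2)
    s=np.linalg.lstsq(np.c_[d1,-d2],c2-c1,rcond=None)[0]
    p,q=c1+s[0]*d1,c2+s[1]*d2
    return (p+q)/2,np.linalg.norm(p-q)
def proj(n,p):
    K=np.array(CI[n]["K"]);T=np.array(CI[n]["camera_from_world"])
    q=K@(T[:3,:3]@np.asarray(p)+T[:3,3]);return q[:2]/q[2]
def wrist_ray(uv,pos,quat):
    K=np.array(CI["wrist"]["K"]);M=np.array(CI["wrist"]["mount"])
    v=np.array([uv[0]-K[0,2],uv[1]-K[1,2]]);r=np.linalg.norm(v);th=r/K[0,0]
    d=np.r_[np.sin(th)*v/max(r,1e-9),np.cos(th)]
    Rt=R.from_quat(quat).as_matrix()
    return pos+Rt@M[:3,3],Rt@(M[:3,:3]@d)
def wrist_atz(uv,z,o):
    c,d=wrist_ray(uv,o["position"],o["ee_rot"]);return c+d*(z-c[2])/d[2]
def wrist_proj(p,o):
    M=np.array(CI["wrist"]["mount"]);K=np.array(CI["wrist"]["K"])
    t=R.from_quat(o["ee_rot"]).as_matrix().T@(np.asarray(p)-o["position"])
    c=M[:3,:3].T@(t-M[:3,3]);th=np.arctan2(np.hypot(c[0],c[1]),c[2]);
    return K[:2,2]+K[0,0]*th*c[:2]/np.hypot(c[0],c[1])
def snap(n,name,crop=None,s=1):
    o=manip.get_obs();im=manip.camera(n)
    cv2.imwrite(f"pics/{name}_full.png",im)
    if crop: x,y,w,h=crop;im=im[y:y+h,x:x+w]
    cv2.imwrite(f"pics/{name}.png",cv2.resize(im,None,fx=s,fy=s,interpolation=cv2.INTER_CUBIC));return o
E
python3 - <<'E'
import cv2
a=cv2.imread('pics/scene0.png');b=cv2.imread('pics/side0.png')
def c(im,x,y,w,h,n,s=4):cv2.imwrite(n,cv2.resize(im[y:y+h,x:x+w],None,fx=s,fy=s,interpolation=cv2.INTER_CUBIC))
c(a,120,180,200,150,'pics/sc_h.png');c(a,290,160,200,150,'pics/sc_b.png')
c(b,220,130,200,150,'pics/sd_h.png');c(b,230,220,200,150,'pics/sd_b.png')
E
```

```text
(no output)
```

View pics/sc_h.png

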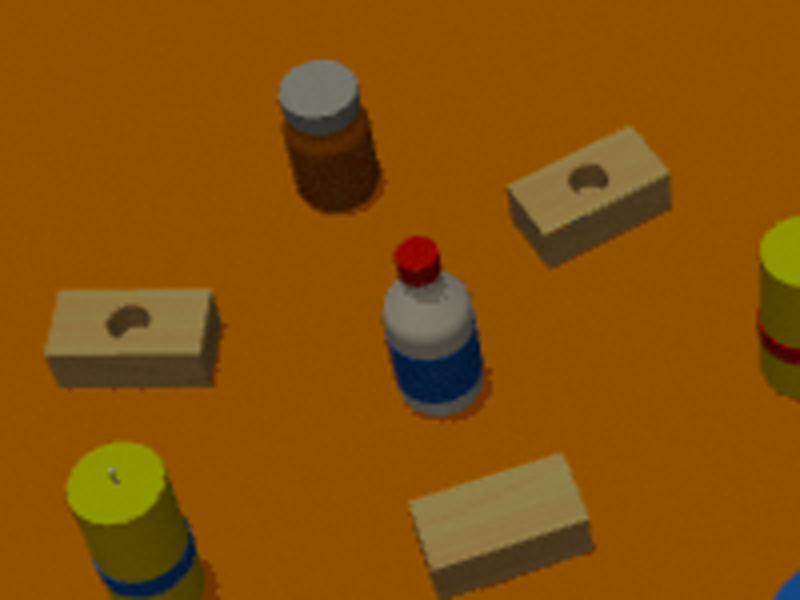

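View pics/sc_b.png

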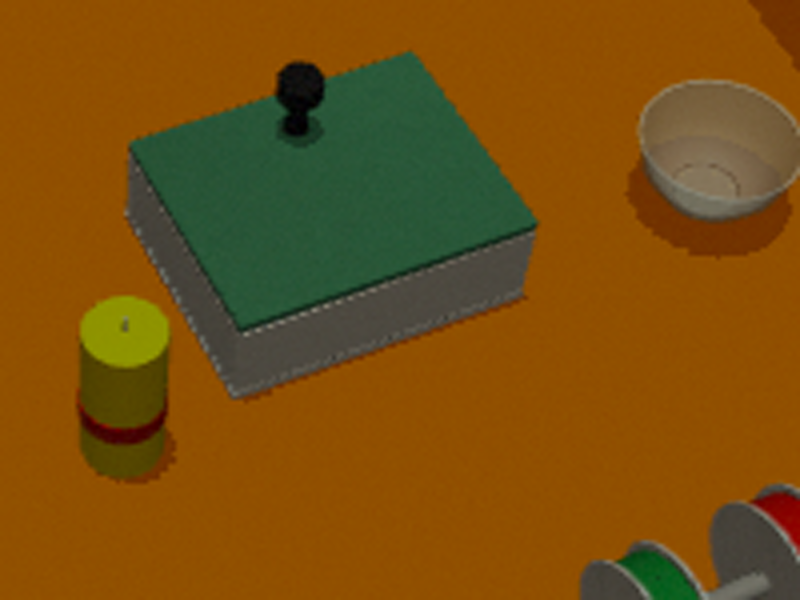

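View pics/sd_h.png

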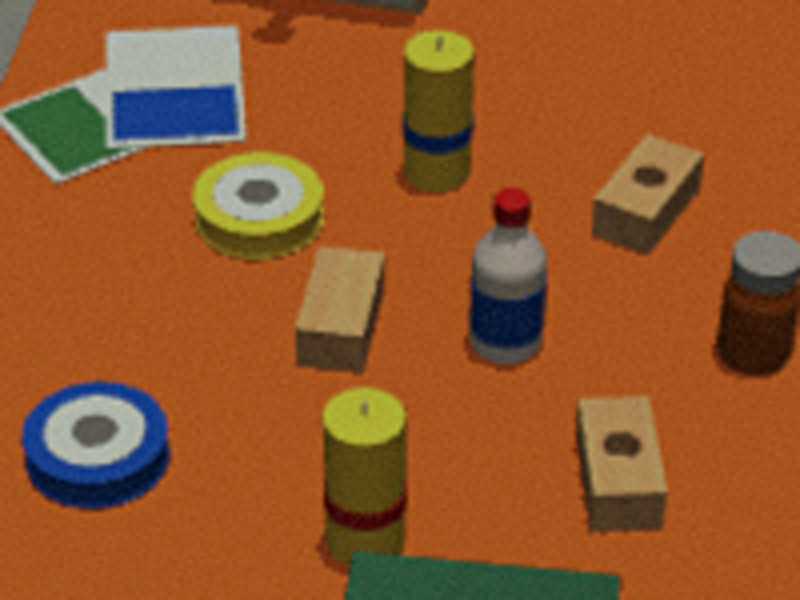

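View pics/sd_b.png

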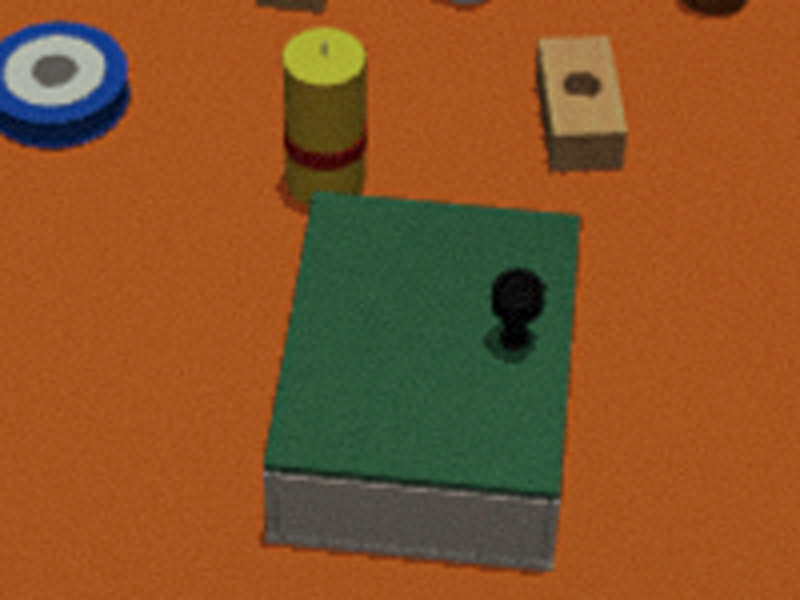

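```bash
cat > m.py <<'E'
from h import *
np.set_printoptions(precision=4,suppress=True)
S=lambda x,y:(120+x/4-.4,180+y/4-.4)
SB=lambda x,y:(290+x/4-.4,160+y/4-.4)
D=lambda x,y:(220+x/4-.4,130+y/4-.4)
DB=lambda x,y:(230+x/4-.4,220+y/4-.4)
print("sockA",tri(S(128,321),D(650,175)),"sockB",tri(S(588,179),D(622,443)))
for n,c,z in(("A",[(57,290),(212,290),(212,355),(47,355)],.032),("B",[(508,188),(630,127),(670,174),(548,234)],.032),("C",[(410,502),(562,455),(590,517),(432,567)],.032)):
    p=np.array([atz("scene",S(*k),z) for k in c]);print(n,"ctr",p.mean(0),"sides",[round(np.linalg.norm(p[i]-p[i-1]),4) for i in range(4)])
    d=(p[1]-p[0]+p[2]-p[3]);print("  yaw long",np.degrees(np.arctan2(d[1],d[0])))
for n,c in(("A",[(650,136),(703,155),(650,220),(594,204)]),("B",[(580,400),(647,397),(664,492),(590,499)]),("C",[(318,248),(385,254),(366,343),(298,335)])):
    p=np.array([atz("side",D(*k),.032) for k in c]);print(n,"side ctr",p.mean(0),[round(np.linalg.norm(p[i]-p[i-1]),4) for i in range(4)])
    d=(p[1]-p[2]+p[0]-p[3]);print("  yaw long",np.degrees(np.arctan2(d[1],d[0])))
print("knob",tri(SB(300,87),DB(518,295)))
L=[(130,145),(411,52),(536,225),(242,325)];M=[(580,214),(560,494),(265,470),(313,193)]
P=np.array([tri(SB(*a),DB(*b))[0] for a,b in zip(L,M)]);print(P,P.mean(0))
for i in range(4):print(np.linalg.norm(P[i]-P[i-1]))
# bystanders
print("jar cap",atz("scene",S(320,92),.085),"glue cap",atz("scene",S(418,253),.120),"ca",atz("scene",S(117,480),.105),"cb",atz("scene",SB(124,330),.105), "tub",atz("scene",SB(725,140),.05))
print("side jar",atz("side",D(768,255),.085),"glue",atz("side",D(513,200),.12),"ca",atz("side",D(440,50),.105),"cb",atz("side",D(365,415),.105))
print("spools",atz("scene",(207,357),.024),atz("scene",(333,339),.024))
E
python3 m.py
```

```text
sockA (array([ 0.4653, -0.2998,  0.03  ]), np.float64(0.0007257871323526302)) sockB (array([ 0.47  , -0.0319,  0.0303]), np.float64(0.0009652152746902682))
A ctr [ 0.469  -0.2977  0.032 ] sides [np.float64(0.044), np.float64(0.0857), np.float64(0.0444), np.float64(0.0892)]
  yaw long 66.81393633575269
B ctr [ 0.4731 -0.0316  0.032 ] sides [np.float64(0.0419), np.float64(0.0829), np.float64(0.0434), np.float64(0.0812)]
  yaw long 100.3623591482691
C ctr [ 0.6614 -0.1521  0.032 ] sides [np.float64(0.0411), np.float64(0.0823), np.float64(0.0412), np.float64(0.0841)]
  yaw long 87.16396052569785
A side ctr [ 0.4652 -0.294   0.032 ] [np.float64(0.0882), np.float64(0.0414), np.float64(0.0835), np.float64(0.0405)]
  yaw long -113.1081902545615
B side ctr [ 0.4706 -0.0278  0.032 ] [np.float64(0.0857), np.float64(0.0418), np.float64(0.0827), np.float64(0.0448)]
  yaw long -81.21648488103183
C side ctr [ 0.6579 -0.1463  0.032 ] [np.float64(0.0875), np.float64(0.0449), np.float64(0.0891), np.float64(0.044)]
  yaw long -90.1895976514576
knob (array([0.4951, 0.2034, 0.1019]), np.float64(0.0010519952086671623))
[[0.4664 0.1092 0.0649]
 [0.4647 0.2978 0.0642]
 [0.6128 0.2994 0.0616]
 [0.6145 0.1116 0.0659]] [0.5396 0.2045 0.0642]
0.14807566309308173
0.1886156713396036
0.14811125503731676
0.18781411637066162
jar cap [ 0.3949 -0.1613  0.085 ] glue cap [ 0.5535 -0.1504  0.12  ] ca [ 0.617  -0.3246  0.105 ] cb [0.6193 0.0379 0.105 ] tub [0.5912 0.4439 0.05  ]
side jar [ 0.3887 -0.1563  0.085 ] glue [ 0.5497 -0.1468  0.12  ] ca [ 0.6145 -0.3222  0.105 ] cb [0.6171 0.0406 0.105 ]
spools [ 0.7351 -0.2556  0.024 ] [ 0.7972 -0.0122  0.024 ]
```

```bash
cat > plan.py <<'E'
# work out shift/turn from the present pose to TCP x y z, jaw azimuth, tilt (deg)
import sys; from h import *
np.set_printoptions(precision=2,suppress=True)
def Rot(psi,tau,pit=0):
    a=np.radians(psi);c,s=np.cos(a),np.sin(a)
    M=np.array([[-s,c,0],[c,s,0],[0,0,-1.]]).T
    return R.from_matrix(M)*R.from_euler('y',tau,degrees=True)*R.from_euler('x',pit,degrees=True)
a=[float(v) for v in sys.argv[1:]]
o=manip.get_obs();p0=o["position"];r0=R.from_quat(o["ee_rot"])
p1=np.array(a[:3]);r1=Rot(a[3],a[4],a[6] if len(a)>6 else 0)
d=p1-p0;w=(r0.inv()*r1).as_rotvec()
n=max(np.linalg.norm(d)/.048,np.linalg.norm(w)/.146);N=int(a[5]) if len(a)>5 and a[5]>0 else int(np.ceil(n))
print("t",round(o["clock"],2),"p",np.round(p0,3),"need rows",round(n,2),"use",N, "tot shift tool",r0.inv().apply(d)/.08,"turn",w/(np.pi/4))
for i in range(N):
    ri=r0*R.from_rotvec(w*i/N)
    print(i+1,"shift",ri.inv().apply(d/N)/.08,"turn",w/N/(np.pi/4))
E
python3 plan.py 0.495 0.204 0.25 90.6 0; python3 plan.py 0.495 0.204 0.17 90.6 0
```

```text
t 0.15 p [0.14 0.61 0.25] need rows 11.14 use 12 tot shift tool [-5.43 -3.9   0.04] turn [-0.   -0.   -0.31]
1 shift [-0.45 -0.32  0.  ] turn [-0.   -0.   -0.03]
2 shift [-0.45 -0.33  0.  ] turn [-0.   -0.   -0.03]
3 shift [-0.44 -0.34  0.  ] turn [-0.   -0.   -0.03]
4 shift [-0.43 -0.35  0.  ] turn [-0.   -0.   -0.03]
5 shift [-0.42 -0.36  0.  ] turn [-0.   -0.   -0.03]
6 shift [-0.42 -0.37  0.  ] turn [-0.   -0.   -0.03]
7 shift [-0.41 -0.38  0.  ] turn [-0.   -0.   -0.03]
8 shift [-0.4  -0.39  0.  ] turn [-0.   -0.   -0.03]
9 shift [-0.39 -0.39  0.  ] turn [-0.   -0.   -0.03]
10 shift [-0.39 -0.4   0.  ] turn [-0.   -0.   -0.03]
11 shift [-0.38 -0.41  0.  ] turn [-0.   -0.   -0.03]
12 shift [-0.37 -0.42  0.  ] turn [-0.   -0.   -0.03]
t 0.15 p [0.14 0.61 0.25] need rows 11.27 use 12 tot shift tool [-5.43 -3.89  1.04] turn [-0.   -0.   -0.31]
1 shift [-0.45 -0.32  0.09] turn [-0.   -0.   -0.03]
2 shift [-0.45 -0.33  0.09] turn [-0.   -0.   -0.03]
3 shift [-0.44 -0.34  0.09] turn [-0.   -0.   -0.03]
4 shift [-0.43 -0.35  0.09] turn [-0.   -0.   -0.03]
5 shift [-0.42 -0.36  0.09] turn [-0.   -0.   -0.03]
6 shift [-0.42 -0.37  0.09] turn [-0.   -0.   -0.03]
7 shift [-0.41 -0.38  0.09] turn [-0.   -0.   -0.03]
8 shift [-0.4  -0.39  0.09] turn [-0.   -0.   -0.03]
9 shift [-0.39 -0.39  0.09] turn [-0.   -0.   -0.03]
10 shift [-0.39 -0.4   0.09] turn [-0.   -0.   -0.03]
11 shift [-0.38 -0.41  0.09] turn [-0.   -0.   -0.03]
12 shift [-0.37 -0.42  0.09] turn [-0.   -0.   -0.03]
```

```bash
python3 -m crank '[[1,[-0.45,-0.32,0.05],[0,0,-0.03]],[1,[-0.45,-0.33,0.05],[0,0,-0.03]],[1,[-0.44,-0.34,0.05],[0,0,-0.03]],[1,[-0.43,-0.35,0.05],[0,0,-0.03]],[1,[-0.42,-0.36,0.05],[0,0,-0.03]]]' 30; python3 -m crank '[[1,[-0.42,-0.37,0.1],[0,0,-0.03]],[1,[-0.41,-0.38,0.1],[0,0,-0.03]],[1,[-0.4,-0.39,0.1],[0,0,-0.03]],[1,[-0.39,-0.39,0.1],[0,0,-0.03]],[1,[-0.39,-0.4,0.1],[0,0,-0.03]]]'; python3 plan.py 0.495 0.204 0.1065 90.6 0 5
```

```text
clock: 0.65
position: [0.2927, 0.4401, 0.2331]
ee_rot: [0.057, 0.998, 0.0, -0.0]
ft_force: [0.7, 0.7, 0.4]
grip_width: 1.005
clock: 1.15
position: [0.4425, 0.275, 0.193]
ee_rot: [-0.001, 1.0, 0.0, 0.0]
ft_force: [0.2, 0.5, 0.7]
grip_width: 1.005
t 1.15 p [0.44 0.28 0.19] need rows 2.58 use 5 tot shift tool [-0.65 -0.89  1.08] turn [ 0.    0.   -0.01]
1 shift [-0.13 -0.18  0.22] turn [ 0.  0. -0.]
2 shift [-0.13 -0.18  0.22] turn [ 0.  0. -0.]
3 shift [-0.13 -0.18  0.22] turn [ 0.  0. -0.]
4 shift [-0.13 -0.18  0.22] turn [ 0.  0. -0.]
5 shift [-0.13 -0.18  0.22] turn [ 0.  0. -0.]
```

```bash
python3 -m crank '[[1,[-0.33,-0.45,0.1],[0,0,0]],[1,[-0.32,-0.44,0.1],[0,0,0]],[1,[0,0,0.25],[0,0,0]],[1,[0,0,0.15],[0,0,0]],[1,[0,0,0],[0,0,0]]]'
python3 - <<'E'
from h import *
o=snap("wrist","w1");print(o["position"],wrist_proj([.495,.204,.112],o),o["joint_pos"])
E
```

```text
clock: 1.65
position: [0.4922, 0.2059, 0.1435]
ee_rot: [-0.002, 1.0, -0.001, -0.002]
ft_force: [0.4, 1.1, 0.3]
grip_width: 1.002
[0.49220686 0.20585767 0.14347711] [317.72922414 310.22775765] [-0.72461945  0.22537019  0.27444571  1.84844942 -0.06889334  1.08041782
  1.14982186]
```

View pics/w1.png

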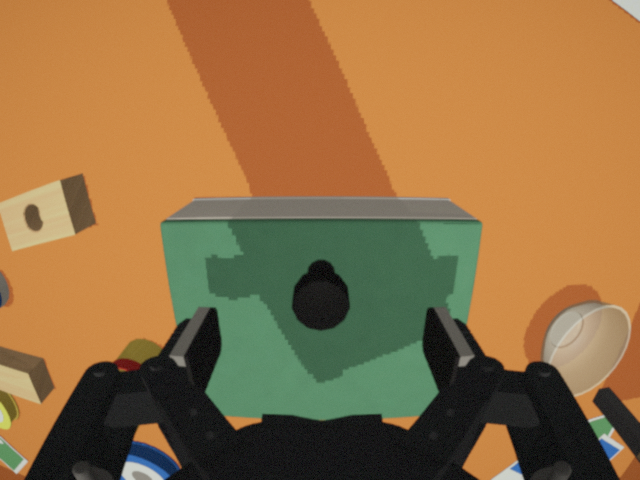

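```bash
python3 -m crank '[[1,[-0.02,0,0.3],[0,0,0]],[1,[0,0,0.16],[0,0,0]],[-1,[0,0,0],[0,0,0]],[-1,[0,0,0],[0,0,0]],[-1,[0,0,0],[0,0,0]]]' 40;  python3 -m crank '[[-1,[0,0,0],[0,0,0]],[-1,[0,0,0],[0,0,0]],[-1,[0,0,0],[0,0,0]],[-1,[0,0,-0.1],[0,0,0]],[-1,[0,0,-0.1],[0,0,0]]]'
```

```text
clock: 2.2
position: [0.4958, 0.206, 0.1095]
ee_rot: [-0.001, 1.0, 0.0, 0.001]
ft_force: [-0.6, 0.3, 0.5]
grip_width: 0.521
clock: 2.7
position: [0.5011, 0.2052, 0.1264]
ee_rot: [0.0, 1.0, 0.001, 0.006]
ft_force: [34.3, 3.2, -19.8]
grip_width: 0.305
```

```bash
python3 -m crank '[[-1,[-0.22,0,-0.22],[0,0,0]],[-1,[-0.16,0,-0.18],[0,0.06,0]],[-1,[-0.18,0,-0.16],[0,0.06,0]],[-1,[-0.20,0,-0.14],[0,0.06,0]],[-1,[-0.22,0,-0.12],[0,0.06,0]]]' 25; python3 -c "
from workcell import manip
print(manip.get_obs()['joint_pos'])"
```

```text
clock: 3.2
position: [0.5763, 0.2055, 0.1875]
ee_rot: [-0.001, 0.995, 0.0, -0.096]
ft_force: [-4.3, -0.4, 4.2]
grip_width: 0.3
[-0.59582793  0.48058092  0.29911376  1.43675113 -0.19799446  1.42998631
  1.30301968]
```

```bash
python3 -m crank '[[-1,[-0.22,0,-0.10],[0,0.06,0]],[-1,[-0.22,0,-0.08],[0,0.06,0]],[-1,[-0.23,0,-0.06],[0,0.06,0]],[-1,[-0.24,0,-0.03],[0,0.06,0]],[-1,[-0.24,0,-0.01],[0,0.06,0]]]'
python3 - <<'E'
from h import *
o=snap("side","s2",(200,200,240,180),3);print(o["joint_pos"])
E
```

```text
clock: 3.7
position: [0.6706, 0.2058, 0.1822]
ee_rot: [-0.001, 0.977, -0.0, -0.211]
ft_force: [-0.2, 0.5, 2.5]
grip_width: 0.31
[-0.43325193  0.88364234  0.28785443  0.8615747  -0.3140563   1.83675446
  1.35414693]
```

View pics/s2.png

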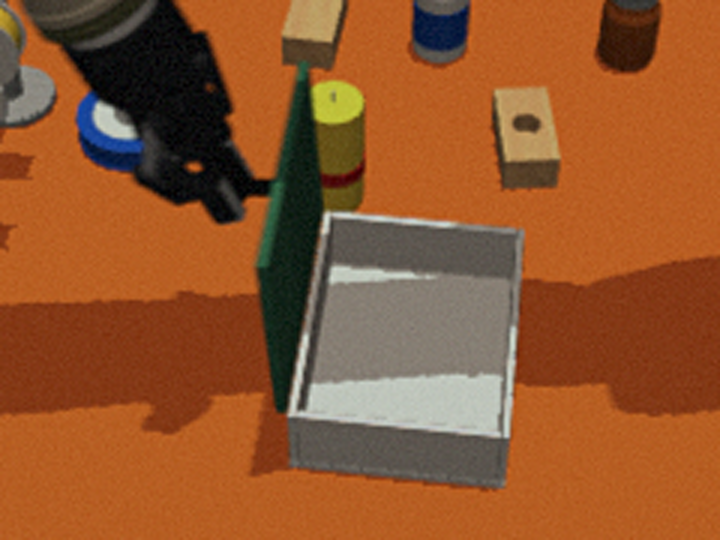

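```bash
python3 -m crank '[[-1,[-0.23,0,0.01],[0,0,0]],[1,[0,0,0],[0,0,0]],[1,[0,0,0],[0,0,0]],[1,[0,0,-0.3],[0,0,0]],[1,[0,0,-0.6],[0,0,0]]]'; python3 -m crank '[[1,[0,0,-0.6],[0,0,0]],[1,[0.2,0,-0.5],[0,-0.15,0]],[1,[0.3,0,-0.2],[0,-0.19,0]],[1,[0.55,-0.2,0],[0,-0.19,0]],[1,[0.55,-0.2,0],[0,0,0.1]]]'
python3 - <<'E'
from h import *
o=snap("side","s3");snap("scene","c3");print(o["joint_pos"])
E
```

```text
clock: 4.25
position: [0.7117, 0.2075, 0.2319]
ee_rot: [-0.002, 0.977, -0.001, -0.212]
ft_force: [1.6, 1.0, -0.3]
grip_width: 0.963
clock: 4.75
position: [0.636, 0.1815, 0.3359]
ee_rot: [0.04, 0.998, 0.002, -0.042]
ft_force: [0.8, -0.2, 1.2]
grip_width: 1.003
[-0.42568173  0.45034465  0.14759381  1.14048536 -0.09628864  1.63321253
  1.19786867]
```

View pics/s3.png

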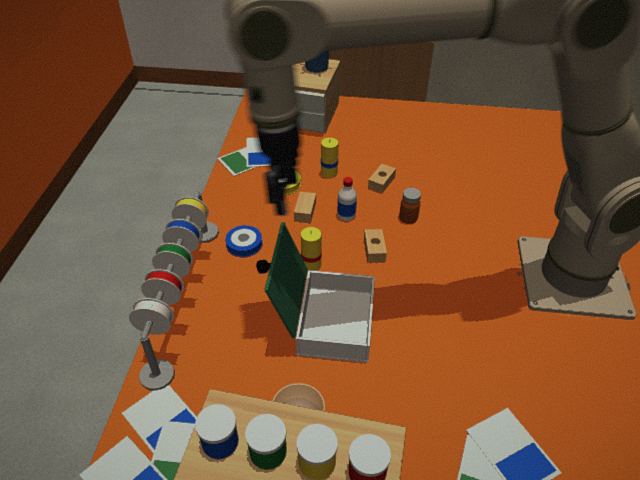

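View pics/c3.png

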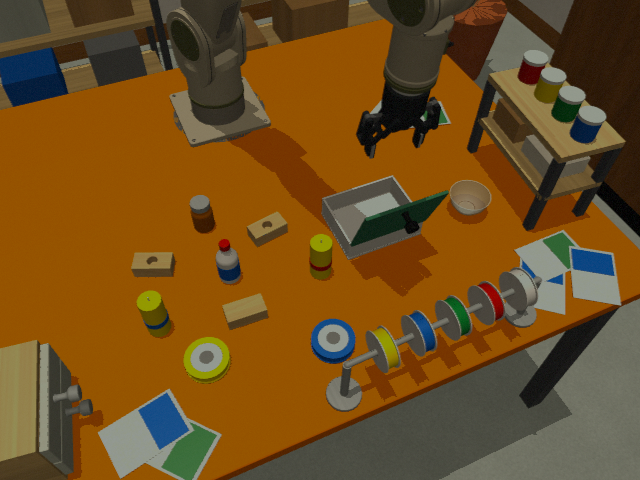

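```bash
python3 - <<'E'
from h import *
for p in [(.25,.45,0),(.3,.42,0),(.36,.4,0),(.35,.3,0),(.2,.5,0),(.4,.05,0)]:
    print(p,np.hypot(*p[:2]),proj("scene",p),proj("side",p))
for u in [(368,108),(395,92),(450,125),(440,101),(400,125)]: print("card",atz("scene",u,0))
for u in [(470,150),(490,72)]: print("shelf",atz("scene",u,0))
E
python3 plan.py 0.471 -0.031 0.12 9.5 0
```

```text
(0.25, 0.45, 0) 0.51478150704935 [400.97910186 123.07866645] [477.95527191 442.48809684]
(0.3, 0.42, 0) 0.5161395160225576 [400.23845634 137.0299284 ] [450.14142031 424.60689649]
(0.36, 0.4, 0) 0.5381449618829485 [404.56841575 153.024802  ] [418.37702865 411.58433113]
(0.35, 0.3, 0) 0.4609772228646443 [369.44513679 160.88592531] [423.41806361 368.24307261]
(0.2, 0.5, 0) 0.5385164807134504 [407.78989144 108.0005354 ] [508.27580319 471.97310832]
(0.4, 0.05, 0) 0.4031128874149275 [288.33222284 201.79746932] [401.7502251 276.2644973]
card [0.15552984 0.39442113 0.        ]
card [0.12103262 0.50129075 0.        ]
card [0.31059839 0.57269455 0.        ]
card [0.20880141 0.60232621 0.        ]
card [0.2560686  0.44352336 0.        ]
shelf [0.41848071 0.56803916 0.        ]
shelf [0.14796901 0.81813966 0.        ]
t 4.85 p [0.63 0.18 0.34] need rows 9.05 use 10 tot shift tool [ 1.51 -2.77  2.85] turn [-0.08 -0.1   1.68]
1 shift [ 0.15 -0.28  0.28] turn [-0.01 -0.01  0.17]
2 shift [ 0.12 -0.3   0.28] turn [-0.01 -0.01  0.17]
3 shift [ 0.08 -0.31  0.28] turn [-0.01 -0.01  0.17]
4 shift [ 0.04 -0.32  0.28] turn [-0.01 -0.01  0.17]
5 shift [-0.   -0.32  0.27] turn [-0.01 -0.01  0.17]
6 shift [-0.04 -0.32  0.27] turn [-0.01 -0.01  0.17]
7 shift [-0.08 -0.32  0.27] turn [-0.01 -0.01  0.17]
8 shift [-0.12 -0.3   0.27] turn [-0.01 -0.01  0.17]
9 shift [-0.16 -0.29  0.27] turn [-0.01 -0.01  0.17]
10 shift [-0.19 -0.27  0.27] turn [-0.01 -0.01  0.17]
```

```bash
python3 -m crank '[[1,[0.15,-0.28,0.05],[-0.01,-0.02,0.17]],[1,[0.12,-0.30,0.15],[-0.01,-0.02,0.17]],[1,[0.08,-0.31,0.28],[-0.01,-0.01,0.17]],[1,[0.04,-0.32,0.28],[-0.01,-0.01,0.17]],[1,[0,-0.32,0.28],[-0.01,-0.01,0.17]]]'; python3 -m crank '[[1,[-0.04,-0.32,0.28],[-0.01,-0.01,0.17]],[1,[-0.08,-0.32,0.28],[-0.01,-0.01,0.17]],[1,[-0.12,-0.30,0.27],[-0.01,-0.01,0.17]],[1,[-0.16,-0.29,0.27],[-0.01,-0.01,0.17]],[1,[-0.19,-0.27,0.27],[-0.01,-0.01,0.16]]]';  python3 plan.py 0.471 -0.031 0.12 9.5 0
python3 - <<'E'
from h import *
o=snap("wrist","w4");print(o["position"],wrist_proj([.471,-.031,.032],o),o["joint_pos"])
E
```

```text
clock: 5.35
position: [0.5597, 0.0751, 0.2532]
ee_rot: [0.369, 0.929, 0.007, -0.015]
ft_force: [0.3, -0.5, 0.8]
grip_width: 0.998
clock: 5.85
position: [0.4807, -0.0271, 0.1417]
ee_rot: [0.651, 0.759, 0.012, 0.009]
ft_force: [0.1, -0.8, -0.4]
grip_width: 1.0
t 5.85 p [ 0.48 -0.03  0.14] need rows 0.5 use 1 tot shift tool [-0.03 -0.13  0.27] turn [ 0.04 -0.   -0.02]
1 shift [-0.03 -0.13  0.27] turn [ 0.04 -0.   -0.02]
[ 0.48067679 -0.02710337  0.14174694] [303.41162562 250.22544779] [-0.37990165  0.09000986  0.36350354  2.00581758 -0.04501863  1.02323089
  0.15856596]
```

View pics/w4.png

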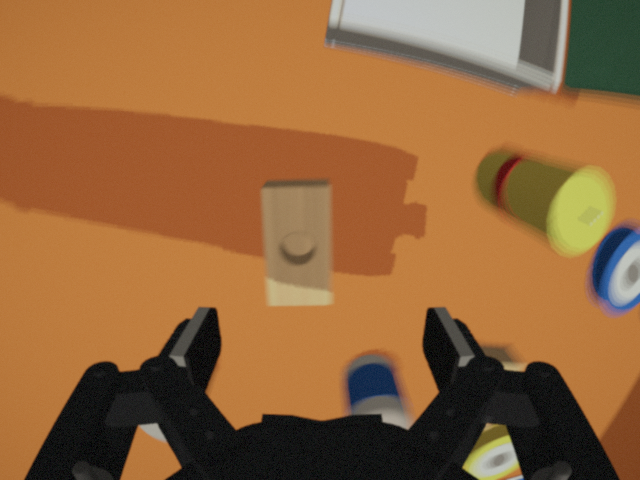

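Run:
```python
from h import *
o=manip.get_obs()
# top corners: (262,188),(331,186),(333,305),(267,306) 
c=np.array([wrist_atz(u,.032,o) for u in [(262,187),(331,185),(333,304),(267,306)]])
print(np.round(c,4),c.mean(0),[np.linalg.norm(c[i]-c[i-1]) for i in range(4)])
d=c[0]-c[3]+c[1]-c[2];print(np.degrees(np.arctan2(d[1],d[0])))
print(wrist_atz((298,245),.032,o))
```

```text
[[ 0.4351  0.0045  0.032 ]
 [ 0.4774  0.0113  0.032 ]
 [ 0.491  -0.0698  0.032 ]
 [ 0.4459 -0.0776  0.032 ]] [ 0.46236029 -0.03290723  0.032     ] [np.float64(0.08283102382175217), np.float64(0.04280268106536784), np.float64(0.0822998815703735), np.float64(0.04573676964095243)]
98.52251145465947
[ 0.46204125 -0.03025626  0.032     ]
```

```bash
python3 -m crank '[[1,[-0.03,-0.13,0.1],[0.04,0,0]],[1,[0,0,0],[0,0,0]],[1,[0,0,0],[0,0,0]],[1,[0,0,0],[0,0,0]],[1,[0,0,0],[0,0,0]]]'
python3 - <<'E'
from h import *
o=snap("wrist","w5",(220,150,160,160),4);print(o["position"],o["ee_rot"],wrist_proj([.471,-.031,.032],o),o["joint_pos"])
E
```

```text
clock: 6.4
position: [0.4725, -0.0302, 0.1336]
ee_rot: [0.648, 0.761, -0.001, -0.002]
ft_force: [0.3, 0.1, -0.4]
grip_width: 0.999
[ 0.47251731 -0.03020271  0.13361127] [ 0.64839217  0.76130332 -0.00099547 -0.00196617] [321.89361256 251.60403909] [-0.37594818  0.10661834  0.3646445   2.00795851 -0.04531798  1.03870104
  0.16982194]
```

View pics/w5.png

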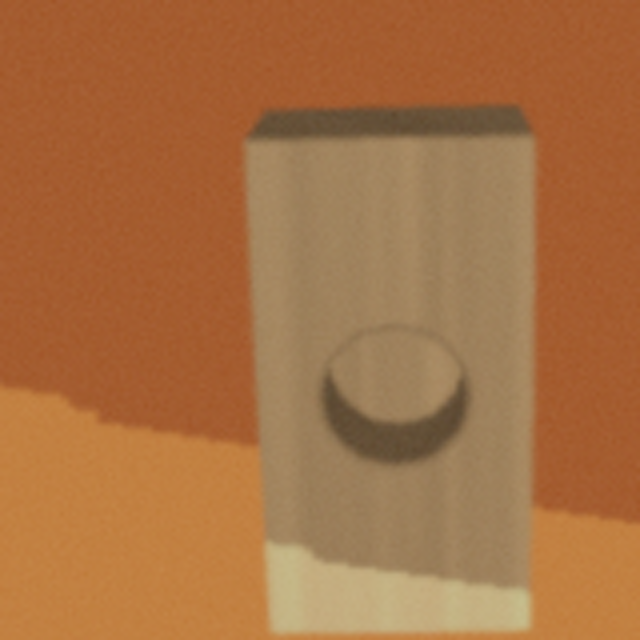

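```bash
python3 plan.py 0.468 -0.017 0.075 9.3 -20 4; python3 plan.py 0.468 -0.017 0.027 9.3 -20 4|head -1
```

```text
t 6.45 p [ 0.47 -0.03  0.13] need rows 2.4 use 4 tot shift tool [ 0.17 -0.02  0.73] turn [-0.01 -0.45 -0.  ]
1 shift [ 0.04 -0.01  0.18] turn [-0.   -0.11 -0.  ]
2 shift [ 0.06 -0.01  0.18] turn [-0.   -0.11 -0.  ]
3 shift [ 0.07 -0.01  0.17] turn [-0.   -0.11 -0.  ]
4 shift [ 0.09 -0.01  0.17] turn [-0.   -0.11 -0.  ]
t 6.45 p [ 0.47 -0.03  0.13] need rows 2.4 use 4 tot shift tool [ 0.17 -0.02  1.33] turn [-0.01 -0.45 -0.  ]
```

```bash
python3 -m crank '[[1,[0.04,-0.01,0.18],[0,-0.12,0]],[1,[0.06,-0.01,0.18],[0,-0.11,0]],[1,[0.07,-0.01,0.17],[0,-0.11,0]],[1,[0.09,-0.01,0.17],[0,-0.11,0]],[1,[0.08,0,0.22],[0,0,0]]]'; python3 plan.py 0.468 -0.017 0.027 9.3 -20 3
```

```text
clock: 6.95
position: [0.4665, -0.0154, 0.0552]
ee_rot: [0.636, 0.751, -0.115, 0.133]
ft_force: [0.3, 0.6, -0.0]
grip_width: 1.002
t 6.95 p [ 0.47 -0.01  0.06] need rows 0.59 use 3 tot shift tool [0.1  0.02 0.34] turn [-0.    0.01  0.  ]
1 shift [0.03 0.01 0.11] turn [-0.  0.  0.]
2 shift [0.03 0.01 0.11] turn [-0.  0.  0.]
3 shift [0.03 0.01 0.11] turn [-0.  0.  0.]
```

```bash
python3 -m crank '[[1,[0.06,0,0.18],[0,0,0]],[1,[0.03,0,0.14],[0,0,0]],[-1,[0,0,0],[0,0,0]],[-1,[0,0,0],[0,0,0]],[-1,[0,0,0],[0,0,0]]]' 40; python3 -m crank '[[-1,[0,0,0],[0,0,0]],[-1,[0,0,0],[0,0,0]],[-1,[-0.1,0,-0.3],[0,0,0]],[-1,[-0.1,0,-0.4],[0,0,0]],[-1,[0,0,-0.5],[0,0,0]]]'; python3 plan.py 0.315 0.39 0.15 51 40
```

```text
clock: 7.45
position: [0.4671, -0.0203, 0.0301]
ee_rot: [0.639, 0.749, -0.115, 0.132]
ft_force: [0.7, 1.8, 5.6]
grip_width: 0.511
clock: 7.95
position: [0.4634, -0.0037, 0.126]
ee_rot: [0.639, 0.749, -0.116, 0.131]
ft_force: [0.5, 0.3, -0.5]
grip_width: 0.506
t 7.95 p [ 0.46 -0.    0.13] need rows 8.78 use 9 tot shift tool [ 4.73 -1.07 -2.05] turn [ 0.16  1.27 -0.96]
1 shift [ 0.53 -0.12 -0.23] turn [ 0.02  0.14 -0.11]
2 shift [ 0.56 -0.08 -0.17] turn [ 0.02  0.14 -0.11]
3 shift [ 0.58 -0.03 -0.1 ] turn [ 0.02  0.14 -0.11]
4 shift [ 0.58  0.02 -0.04] turn [ 0.02  0.14 -0.11]
5 shift [0.58 0.07 0.03] turn [ 0.02  0.14 -0.11]
6 shift [0.57 0.12 0.09] turn [ 0.02  0.14 -0.11]
7 shift [0.54 0.16 0.15] turn [ 0.02  0.14 -0.11]
8 shift [0.51 0.21 0.2 ] turn [ 0.02  0.14 -0.11]
9 shift [0.46 0.25 0.25] turn [ 0.02  0.14 -0.11]
```

```bash
python3 -m crank '[[-1,[0.53,-0.12,-0.30],[0.02,0.14,-0.11]],[-1,[0.56,-0.08,-0.20],[0.02,0.14,-0.11]],[-1,[0.58,-0.03,-0.12],[0.02,0.14,-0.11]],[-1,[0.58,0.02,-0.05],[0.02,0.14,-0.11]],[-1,[0.58,0.07,0.03],[0.02,0.14,-0.11]]]'; python3 -m crank '[[-1,[0.57,0.12,0.09],[0.02,0.14,-0.11]],[-1,[0.54,0.16,0.15],[0.02,0.14,-0.11]],[-1,[0.51,0.21,0.2],[0.02,0.14,-0.11]],[-1,[0.46,0.25,0.25],[0.02,0.14,-0.1]],[-1,[0,0,0],[0,0.15,0]]]'; python3 plan.py 0.315 0.39 0.15 51 70; python3 -c "
from workcell import manip
print(manip.get_obs()['joint_pos'])"
```

```text
clock: 8.45
position: [0.3797, 0.2212, 0.1492]
ee_rot: [0.475, 0.87, 0.009, -0.129]
ft_force: [0.2, 0.9, -1.3]
grip_width: 0.504
clock: 8.95
position: [0.3072, 0.3985, 0.1598]
ee_rot: [0.295, 0.868, 0.123, -0.38]
ft_force: [-0.6, -0.5, -1.1]
grip_width: 0.507
t 8.95 p [0.31 0.4  0.16] need rows 2.75 use 3 tot shift tool [-0.19 -0.02 -0.02] turn [-0.04  0.51  0.01]
1 shift [-0.06 -0.01 -0.01] turn [-0.01  0.17  0.  ]
2 shift [-0.06 -0.01 -0.01] turn [-0.01  0.17  0.  ]
3 shift [-0.06 -0.01 -0.02] turn [-0.01  0.17  0.  ]
[-0.5852849   0.37926161  0.0282494   1.84120738 -0.78013747  1.37215842
  0.70176915]
```

```bash
python3 -m crank '[[-1,[-0.06,0,-0.01],[-0.01,0.17,0]],[-1,[-0.06,0,-0.01],[-0.01,0.17,0]],[-1,[-0.06,0,-0.01],[-0.01,0.17,0]],[-1,[0,0,0],[0,0,0]],[-1,[0,0,0],[0,0,0]]]'; python3 plan.py 0.315 0.39 0.10 51 70
python3 - <<'E'
from h import *
o=snap("scene","c6",(280,60,200,150),4);print(o['joint_pos'],R.from_quat(o["ee_rot"]).as_matrix())
E
```

```text
clock: 9.45
position: [0.319, 0.3864, 0.1472]
ee_rot: [0.276, 0.774, 0.189, -0.537]
ft_force: [0.5, 0.2, 0.7]
grip_width: 0.506
t 9.45 p [0.32 0.39 0.15] need rows 0.99 use 1 tot shift tool [-0.53  0.01  0.27] turn [-0.    0.01 -0.01]
1 shift [-0.53  0.01  0.27] turn [-0.    0.01 -0.01]
[-4.19525223e-01  6.13240472e-01 -1.02447685e-03  1.79751594e+00
 -9.87763758e-01  1.59196559e+00  9.28225776e-01] [[-0.26996524  0.63046158 -0.72776162]
 [ 0.22461013  0.77620786  0.5891109 ]
 [ 0.93630607 -0.00442317 -0.35115719]]
```

View pics/c6.png

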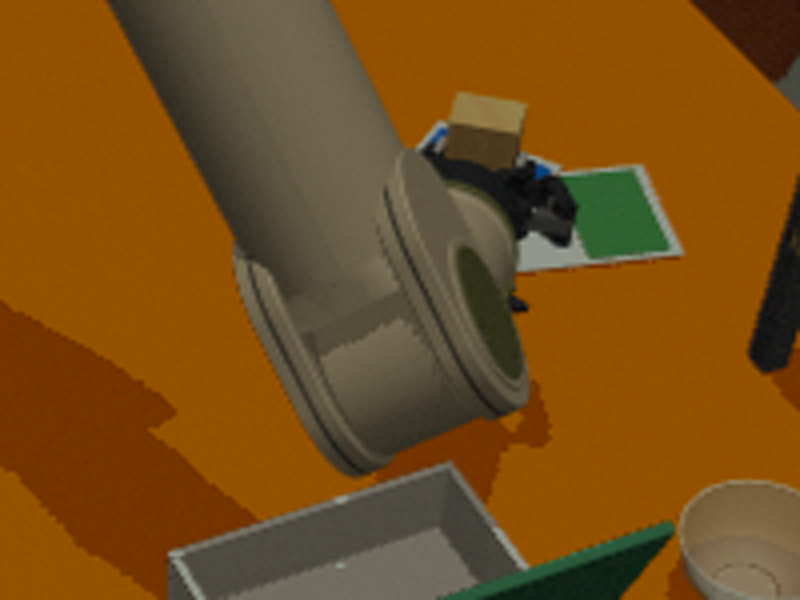

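Run:
```python
from h import *
o=snap("side","s6",(280,220,320,240),2.4)
z=R.from_quat(o["ee_rot"]).as_matrix()[:,2]
for L in(.15,.2,.25,.3,.35):
    p=o["position"]-L*z;print(L,p,proj("scene",p),(proj("side",p)-[280,220])*2.4)
```

```text
0.15 [0.42795414 0.29870138 0.20108544] [391.99091501 119.36379645] [274.73084863 194.66199722]
0.2 [0.46434441 0.26926785 0.21867565] [389.01539065 126.56019275] [230.53216316 145.96661467]
0.25 [0.50073469 0.23983432 0.23626586] [385.83229091 134.25861643] [187.26755392  98.30033965]
0.3 [0.53712496 0.21040079 0.25385607] [382.41910979 142.51349892] [144.90771998  51.63089018]
0.35 [0.57351523 0.18096726 0.27144628] [378.74996573 151.38743557] [103.42457323   5.92732053]
```

View pics/s6.png

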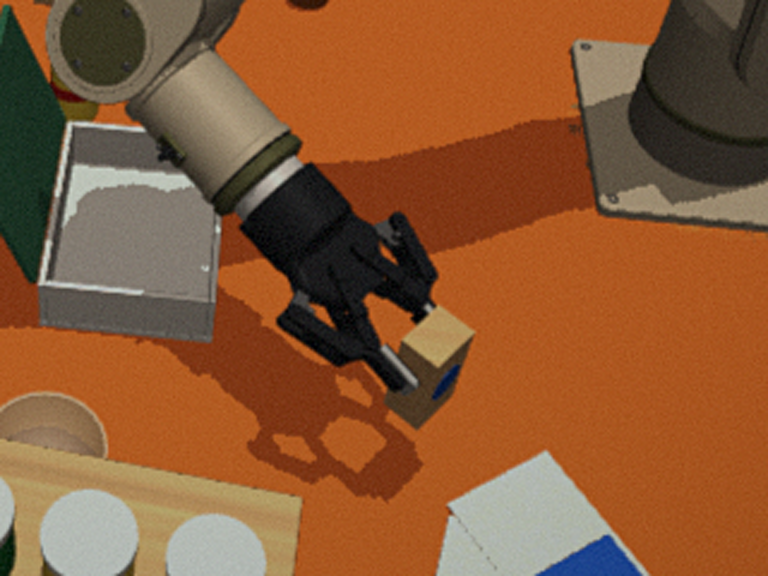

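```bash
python3 plan.py 0.36 0.39 0.147 17 70 5
python3 - <<'E'
from h import *
for u in [(470,152),(536,226),(600,175)]: print(atz("scene",u,0))
E
```

```text
t 9.55 p [0.32 0.39 0.15] need rows 4.07 use 5 tot shift tool [-0.16  0.35 -0.35] turn [-0.71  0.01  0.26]
1 shift [-0.03  0.07 -0.07] turn [-0.14  0.    0.05]
2 shift [-0.03  0.08 -0.06] turn [-0.14  0.    0.05]
3 shift [-0.02  0.09 -0.05] turn [-0.14  0.    0.05]
4 shift [-0.02  0.09 -0.04] turn [-0.14  0.    0.05]
5 shift [-0.02  0.1  -0.03] turn [-0.14  0.    0.05]
[0.42506634 0.56371845 0.        ]
[0.70478293 0.56744005 0.        ]
[0.63026432 0.8276131  0.        ]
```

```bash
python3 -m crank '[[-1,[0,0.07,-0.07],[-0.14,0,0.05]],[-1,[0,0.08,-0.06],[-0.14,0,0.05]],[-1,[0,0.09,-0.05],[-0.14,0,0.05]],[-1,[0,0.09,-0.04],[-0.14,0,0.05]],[-1,[0,0.1,-0.03],[-0.14,0,0.05]]]'; python3 plan.py 0.36 0.39 0.08 17 70
python3 - <<'E'
from h import *
o=snap("side","s7",(280,220,320,240),2.4); print(o["joint_pos"])
E
```

```text
clock: 10.05
position: [0.3523, 0.392, 0.1529]
ee_rot: [0.466, 0.678, 0.324, -0.467]
ft_force: [0.6, 0.3, -1.4]
grip_width: 0.508
t 10.05 p [0.35 0.39 0.15] need rows 1.53 use 2 tot shift tool [-0.87  0.08  0.27] turn [-0.08  0.01  0.03]
1 shift [-0.44  0.04  0.13] turn [-0.04  0.01  0.02]
2 shift [-0.44  0.04  0.13] turn [-0.04  0.01  0.02]
[-0.11349483  0.44188016 -0.24400505  2.0845625  -1.26482135  1.21499627
  0.89655806]
```

View pics/s7.png

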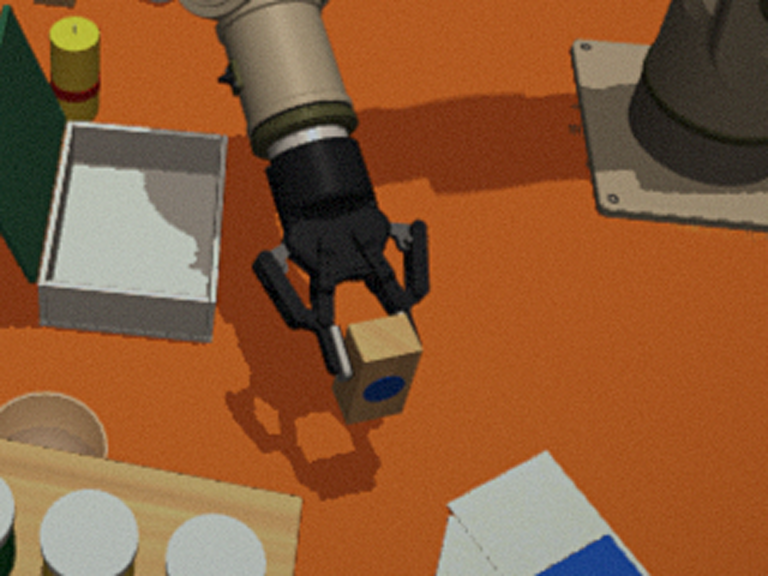

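```bash
python3 -m crank '[[-1,[-0.35,0,0.13],[0.02,0.01,0]],[-1,[-0.35,0,0.13],[0.02,0,0]],[-1,[-0.35,0,0.13],[0,0,0]],[-1,[0,0,0],[0,0,0]],[-1,[0,0,0],[0,0,0]]]'; python3 plan.py 0.358 0.39 0.052 20 70 ; python3 -c "
from workcell import manip
print(manip.get_obs()['joint_pos'])"
```

```text
clock: 10.6
position: [0.3531, 0.393, 0.0639]
ee_rot: [0.457, 0.679, 0.316, -0.48]
ft_force: [0.6, -0.4, 0.1]
grip_width: 0.51
t 10.6 p [0.35 0.39 0.06] need rows 0.31 use 1 tot shift tool [-0.16  0.04 -0.  ] turn [-0.06 -0.    0.01]
1 shift [-0.16  0.04 -0.  ] turn [-0.06 -0.    0.01]
[-0.11022171  0.66339164 -0.24642087  2.0367182  -1.25458783  1.16963491
  1.04902122]
```

```bash
python3 -m crank '[[-1,[-0.08,0,0.03],[0,0,0]],[-1,[-0.04,0,0.015],[0,0,0]],[-1,[0,0,0],[0,0,0]],[-1,[0,0,0],[0,0,0]],[-1,[0,0,0],[0,0,0]]]'
python3 - <<'E'
from h import *
o=manip.get_obs();m=R.from_quat(o["ee_rot"]).as_matrix();print(m,o["ft_force"],o["position"])
snap("scene","c8",(340,90,120,90),6);snap("side","s8",(370,320,120,120),5)
E
```

```text
clock: 11.1
position: [0.3531, 0.3924, 0.0527]
ee_rot: [0.458, 0.679, 0.316, -0.48]
ft_force: [-0.9, -0.1, -1.0]
grip_width: 0.509
[[-0.12084239  0.92449525 -0.36153236]
 [ 0.31752963  0.3810658   0.86831088]
 [ 0.94051691 -0.00986847 -0.33960354]] [-0.86286598 -0.10205428 -0.98947976] [0.35311199 0.39239056 0.05274452]
```

View pics/s8.png

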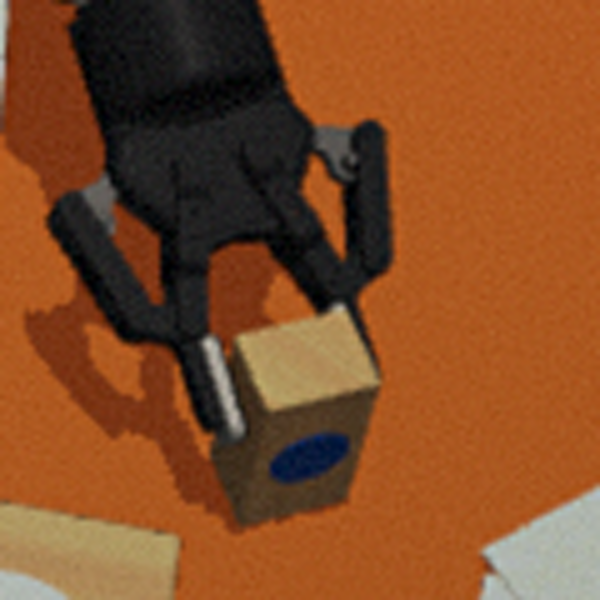

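```bash
python3 -m crank '[[-1,[-0.025,0,0.01],[0,0,0]],[-1,[-0.025,0,0.01],[0,0,0]],[-1,[0,0,0],[0,0,0]],[-1,[0,0,0],[0,0,0]],[-1,[0,0,0],[0,0,0]]]';python3 -c "
from workcell import manip
print(manip.get_obs()['position'])"
```

```text
clock: 11.7
position: [0.3533, 0.393, 0.0517]
ee_rot: [0.456, 0.678, 0.318, -0.482]
ft_force: [-1.5, -13.7, 28.0]
grip_width: 0.503
[0.35327305 0.39304913 0.0516888 ]
```

```bash
python3 -m crank '[[-1,[0.03,0,-0.01],[0,0,0]],[1,[0,0,0],[0,0,0]],[1,[0,0,0],[0,0,0]],[1,[0,0,0],[0,0,0]],[1,[0,0,-0.4],[0,0,0]]]'; python3 -m crank '[[1,[0.1,0,-0.55],[0,0,0]],[1,[0.3,0,-0.5],[0,-0.19,0]],[1,[0.4,0,-0.4],[0,-0.19,0]],[1,[0.3,0,-0.2],[0,-0.19,0]],[1,[0.3,0,-0.1],[0,-0.19,0]]]'
python3 - <<'E'
from h import *
o=snap("side","s9",(330,280,160,160),4);print(o["position"],o["joint_pos"])
E
```

```text
clock: 12.2
position: [0.3613, 0.3669, 0.0613]
ee_rot: [0.456, 0.679, 0.315, -0.482]
ft_force: [0.3, -0.0, 1.0]
grip_width: 1.003
clock: 12.7
position: [0.3936, 0.302, 0.2146]
ee_rot: [0.531, 0.788, 0.171, -0.259]
ft_force: [-0.4, -0.2, -0.7]
grip_width: 0.999
[0.39362761 0.30203233 0.2146413 ] [-0.24414417  0.11445466 -0.12265502  1.94484238 -0.67203819  1.19480304
  0.30880427]
```

View pics/s9.png

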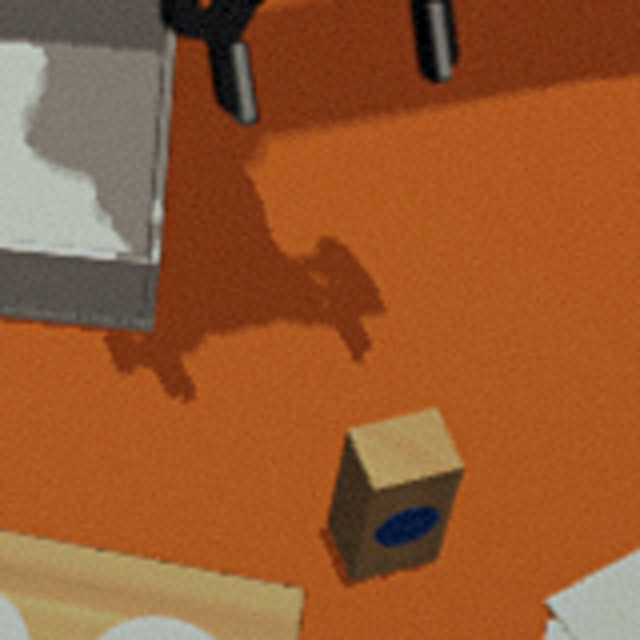

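Run:
```python
from h import *
c=np.array([atz("side",(330+u/4-.4,280+v/4-.4),.084) for u,v in [(350,432),(437,408),(463,467),(374,490)]])
print(np.round(c,4),c.mean(0),[round(np.linalg.norm(c[i]-c[i-1]),4) for i in range(4)])
d=c[1]-c[0]+c[2]-c[3];print("width az",np.degrees(np.arctan2(d[1],d[0]))-180)
d=c[2]-c[1]+c[3]-c[0];print("normal az",np.degrees(np.arctan2(d[1],d[0])))
```

```text
[[0.3725 0.4003 0.084 ]
 [0.3326 0.3826 0.084 ]
 [0.3216 0.4121 0.084 ]
 [0.3617 0.4288 0.084 ]] [0.34711197 0.40597095 0.084     ] [np.float64(0.0305), np.float64(0.0436), np.float64(0.0315), np.float64(0.0434)]
width az -336.71563753746125
normal az 110.62000195491925
```

```bash
python3 plan.py 0.323 0.465 0.17 22 -45 10
```

```text
t 12.75 p [0.39 0.31 0.22] need rows 9.66 use 10 tot shift tool [ 1.37 -0.05  1.77] turn [ 0.   -1.8   0.01]
1 shift [ 0.14 -0.01  0.18] turn [ 0.   -0.18  0.  ]
2 shift [ 0.16 -0.01  0.16] turn [ 0.   -0.18  0.  ]
3 shift [ 0.18 -0.01  0.13] turn [ 0.   -0.18  0.  ]
4 shift [ 0.2  -0.01  0.1 ] turn [ 0.   -0.18  0.  ]
5 shift [ 0.21 -0.01  0.08] turn [ 0.   -0.18  0.  ]
6 shift [ 0.22 -0.01  0.05] turn [ 0.   -0.18  0.  ]
7 shift [ 0.22 -0.01  0.01] turn [ 0.   -0.18  0.  ]
8 shift [ 0.22 -0.01 -0.02] turn [ 0.   -0.18  0.  ]
9 shift [ 0.22 -0.01 -0.05] turn [ 0.   -0.18  0.  ]
10 shift [ 0.21 -0.01 -0.08] turn [ 0.   -0.18  0.  ]
```

```bash
python3 -m crank '[[1,[0.14,-0.01,0.16],[0,-0.18,0]],[1,[0.16,-0.01,0.14],[0,-0.18,0]],[1,[0.18,-0.01,0.11],[0,-0.18,0]],[1,[0.2,-0.01,0.09],[0,-0.18,0]],[1,[0.21,-0.01,0.06],[0,-0.18,0]]]'; python3 -m crank '[[1,[0.22,-0.01,0.05],[0,-0.18,0]],[1,[0.22,-0.01,0.01],[0,-0.18,0]],[1,[0.22,-0.01,-0.02],[0,-0.18,0]],[1,[0.22,-0.01,-0.05],[0,-0.18,0]],[1,[0.21,-0.01,-0.08],[0,-0.18,0]]]';python3 plan.py 0.323 0.465 0.107 22 -45; python3 -c "
from workcell import manip
print(manip.get_obs()['joint_pos'])"
```

```text
clock: 13.25
position: [0.3554, 0.3803, 0.1947]
ee_rot: [0.555, 0.831, -0.024, 0.028]
ft_force: [0.9, 0.2, -1.1]
grip_width: 0.995
clock: 13.75
position: [0.3177, 0.4584, 0.17]
ee_rot: [0.512, 0.77, -0.216, 0.314]
ft_force: [1.4, 0.4, -0.7]
grip_width: 1.002
t 13.75 p [0.32 0.46 0.17] need rows 1.32 use 2 tot shift tool [0.59 0.1  0.52] turn [-0.   -0.01  0.02]
1 shift [0.29 0.05 0.26] turn [-0.   -0.    0.01]
2 shift [0.3  0.05 0.26] turn [-0.   -0.    0.01]
[-1.09917449  0.66226341 -0.29565436  1.38040023  0.57643014  1.81784761
 -1.0632374 ]
```

```bash
python3 -m crank '[[1,[0.29,0.05,0.26],[0,0,0.01]],[1,[0.29,0.05,0.26],[0,0,0]],[1,[0,0,0.2],[0,0,0]],[1,[0,0,0],[0,0,0]],[1,[0,0,0],[0,0,0]]]'; python3 plan.py 0.342 0.419 0.057 22 -45 2
python3 - <<'E'
from h import *
o=snap("wrist","w10");print(o["joint_pos"]); 
for p in [(.347,.406,.084)]: print(wrist_proj(p,o))
E
```

```text
clock: 14.25
position: [0.328, 0.4536, 0.0968]
ee_rot: [0.516, 0.769, -0.214, 0.312]
ft_force: [-0.7, 0.6, 0.6]
grip_width: 0.998
t 14.25 p [0.33 0.45 0.1 ] need rows 1.14 use 2 tot shift tool [0.02 0.   0.68] turn [-0.   -0.01  0.01]
1 shift [0.01 0.   0.34] turn [-0.   -0.01  0.  ]
2 shift [0.01 0.   0.34] turn [-0.   -0.01  0.  ]
[-1.08735053  0.73946888 -0.28446817  1.42080548  0.59032055  1.70629794
 -1.11371695]
[323.85375499 336.32550065]
```

View pics/w10.png

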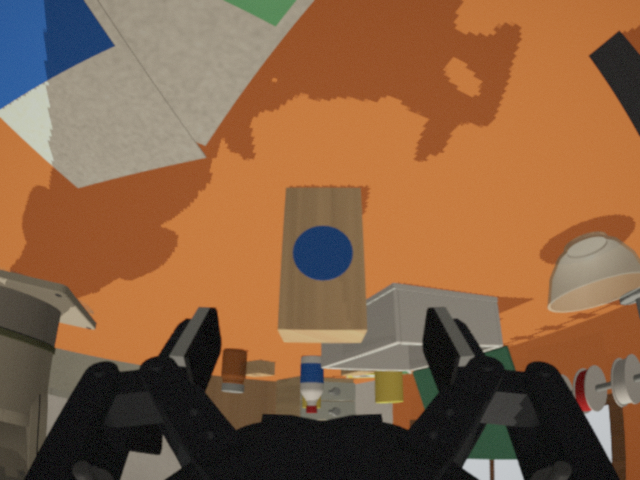

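Block stands between the open jaws (top face around (322,337), dot at (322,252)), nicely centred. Close in and grip.

```bash
python3 -m crank '[[1,[0.01,0,0.34],[0,0,0]],[1,[0.01,0,0.33],[0,0,0]],[-1,[0,0,0],[0,0,0]],[-1,[0,0,0],[0,0,0]],[-1,[0,0,0],[0,0,0]]]' 40; python3 -m crank '[[-1,[0,0,0],[0,0,0]],[-1,[0,0,0],[0,0,0]],[-1,[-0.2,0,-0.2],[0,0,0]],[-1,[-0.3,0,-0.3],[0,0,0]],[-1,[-0.2,0,-0.3],[0,0.1,0]]]'; python3 -c "
from workcell import manip
o=manip.get_obs();print(o['joint_pos'],o['position'])"
```

```text
clock: 14.8
position: [0.3414, 0.4215, 0.0586]
ee_rot: [0.516, 0.769, -0.212, 0.312]
ft_force: [-0.5, 0.1, 0.2]
grip_width: 0.517
clock: 15.3
position: [0.339, 0.4254, 0.1425]
ee_rot: [0.523, 0.781, -0.193, 0.282]
ft_force: [0.3, 0.3, -1.3]
grip_width: 0.506
[-1.01715822  0.59879536 -0.30237979  1.50452794  0.55877188  1.66935366
 -1.04923997] [0.33895226 0.42535085 0.14245071]
```

```bash
python3 plan.py 0.54 0.218 0.19 0.5 45.7 11
```

```text
t 15.3 p [0.34 0.42 0.14] need rows 10.51 use 11 tot shift tool [-2.96  1.34  1.69] turn [-0.04  1.88  0.53]
1 shift [-0.27  0.12  0.15] turn [-0.    0.17  0.05]
2 shift [-0.28  0.13  0.12] turn [-0.    0.17  0.05]
3 shift [-0.29  0.14  0.08] turn [-0.    0.17  0.05]
4 shift [-0.29  0.15  0.04] turn [-0.    0.17  0.05]
5 shift [-0.29  0.16  0.  ] turn [-0.    0.17  0.05]
6 shift [-0.28  0.18 -0.04] turn [-0.    0.17  0.05]
7 shift [-0.27  0.19 -0.07] turn [-0.    0.17  0.05]
8 shift [-0.25  0.2  -0.11] turn [-0.    0.17  0.05]
9 shift [-0.22  0.2  -0.14] turn [-0.    0.17  0.05]
10 shift [-0.19  0.21 -0.17] turn [-0.    0.17  0.05]
11 shift [-0.16  0.22 -0.19] turn [-0.    0.17  0.05]
```

```bash
python3 -m crank '[[-1,[-0.27,0.12,0.1],[0,0.17,0.05]],[-1,[-0.28,0.13,0.08],[0,0.17,0.05]],[-1,[-0.29,0.14,0.06],[0,0.17,0.05]],[-1,[-0.29,0.15,0.04],[0,0.17,0.05]],[-1,[-0.29,0.16,0],[0,0.17,0.05]]]'; python3 -m crank '[[-1,[-0.28,0.18,-0.04],[0,0.17,0.05]],[-1,[-0.27,0.19,-0.07],[0,0.17,0.05]],[-1,[-0.25,0.2,-0.11],[0,0.17,0.05]],[-1,[-0.22,0.2,-0.14],[0,0.17,0.05]],[-1,[-0.19,0.21,-0.17],[0,0.17,0.05]]]';python3 plan.py 0.54 0.218 0.16 0.5 45.7; python3 -c "
from workcell import manip
print(manip.get_obs()['joint_pos'])"
```

```text
clock: 15.8
position: [0.4292, 0.3343, 0.173]
ee_rot: [0.631, 0.775, 0.021, 0.027]
ft_force: [0.2, -0.5, -0.4]
grip_width: 0.507
clock: 16.3
position: [0.5204, 0.2379, 0.1954]
ee_rot: [0.661, 0.677, 0.229, -0.229]
ft_force: [0.4, 1.1, -2.3]
grip_width: 0.502
t 16.3 p [0.52 0.24 0.2 ] need rows 0.95 use 1 tot shift tool [-0.47  0.24  0.2 ] turn [-0.    0.18  0.02]
1 shift [-0.47  0.24  0.2 ] turn [-0.    0.18  0.02]
[-0.00891415  0.23070215 -0.17506523  1.86675765 -0.71910477  1.05312222
  0.21634779]
```

```bash
python3 -m crank '[[-1,[-0.24,0.12,0.1],[0,0.09,0.01]],[-1,[-0.24,0.12,0.1],[0,0.09,0.01]],[-1,[0,0,0],[0,0,0]],[-1,[0,0,0],[0,0,0]],[-1,[0,0,0],[0,0,0]]]'; python3 plan.py 0.54 0.218 0.0385 0.5 45.7 5
python3 - <<'E'
from h import *
o=snap("scene","c11",(290,120,200,150),4);snap("side","s11",(220,180,240,200),3)
print(R.from_quat(o["ee_rot"]).as_matrix())
E
```

```text
clock: 16.8
position: [0.5383, 0.2212, 0.1581]
ee_rot: [0.648, 0.656, 0.27, -0.277]
ft_force: [0.2, 0.2, 0.1]
grip_width: 0.509
t 16.8 p [0.54 0.22 0.16] need rows 2.49 use 5 tot shift tool [-1.09  0.03  1.02] turn [-0.01  0.   -0.  ]
1 shift [-0.22  0.01  0.2 ] turn [-0.  0. -0.]
2 shift [-0.22  0.01  0.2 ] turn [-0.  0. -0.]
3 shift [-0.22  0.01  0.2 ] turn [-0.  0. -0.]
4 shift [-0.22  0.    0.2 ] turn [-0.  0. -0.]
5 shift [-0.22  0.    0.2 ] turn [-0.  0. -0.]
[[-0.00596942  0.99988665 -0.01382228]
 [ 0.70057451  0.014045    0.71344102]
 [ 0.71355429 -0.00542471 -0.70057894]]
```

View pics/c11.png

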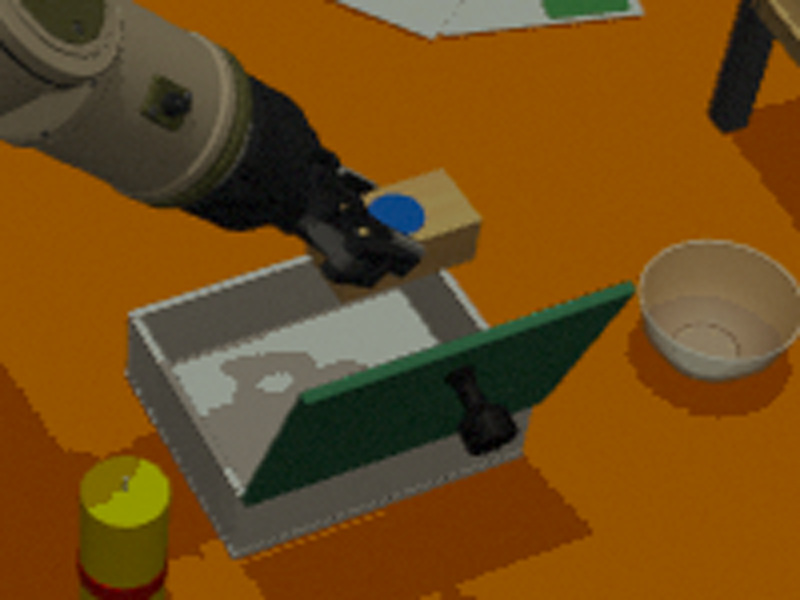

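View pics/s11.png

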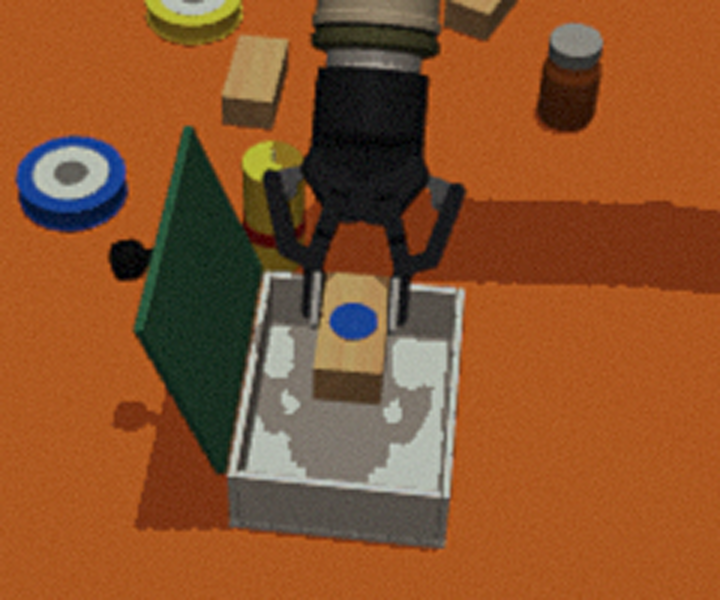

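```bash
python3 -m crank '[[-1,[-0.24,-0.01,0.23],[0,0,0]],[-1,[-0.24,-0.01,0.23],[0,0,0]],[-1,[-0.24,-0.01,0.23],[0,0,0]],[-1,[-0.2,0,0.19],[0,0,0]],[-1,[0,0,0],[0,0,0]]]'; python3 -c "
from workcell import manip
o=manip.get_obs();print(o['joint_pos'],o['position'])"
```

```text
clock: 17.4
position: [0.5336, 0.2189, 0.053]
ee_rot: [0.649, 0.655, 0.268, -0.279]
ft_force: [-1.1, 0.0, -1.1]
grip_width: 0.506
[ 0.09674938  0.5171347  -0.18987217  1.91506214 -0.93273087  0.93073747
  0.60396324] [0.5336398  0.21887523 0.05303428]
```

```bash
python3 -m crank '[[-1,[-0.07,0,0.07],[0,0,0]],[-1,[-0.03,0,0.03],[0,0,0]],[-1,[-0.02,0,0.02],[0,0,0]],[-1,[0,0,0],[0,0,0]],[-1,[0,0,0],[0,0,0]]]'
python3 - <<'E'
from h import *
o=snap("side","s12",(260,220,160,160),4);snap("scene","c12",(310,160,120,100),6);print(o["position"])
E
```

```text
clock: 17.9
position: [0.5354, 0.2183, 0.0415]
ee_rot: [0.649, 0.655, 0.27, -0.277]
ft_force: [-0.3, -0.1, -1.1]
grip_width: 0.501
[0.53537146 0.2182943  0.0415276 ]
```

View pics/s12.png

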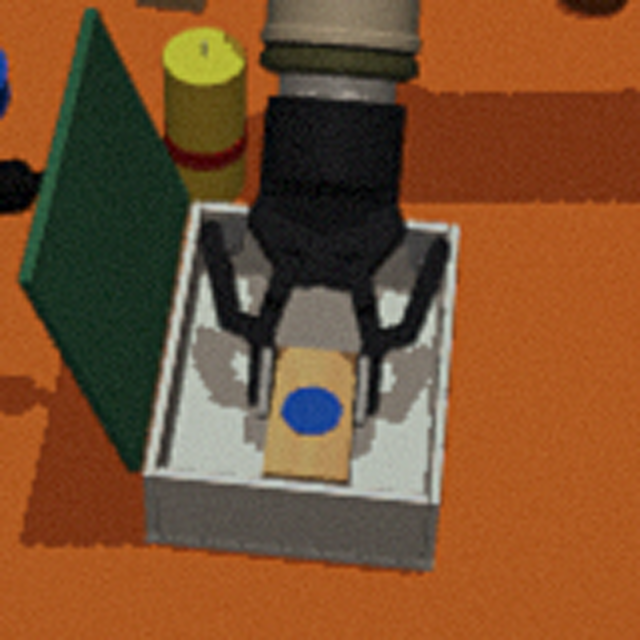

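View pics/c12.png

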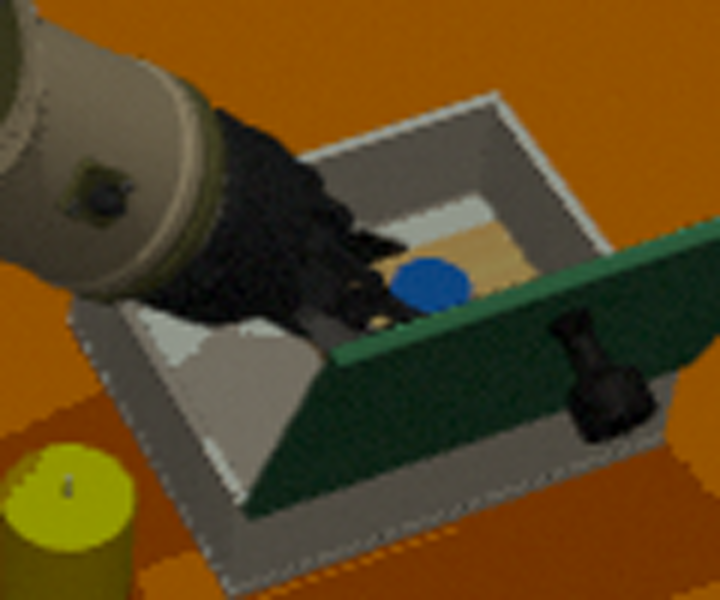

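Nearly on the floor, well centred; a few more millimetres until it touches.

```bash
python3 -m crank '[[-1,[-0.02,0,0.02],[0,0,0]],[-1,[-0.02,0,0.02],[0,0,0]],[-1,[0,0,0],[0,0,0]],[-1,[0,0,0],[0,0,0]],[-1,[0,0,0],[0,0,0]]]'
```

```text
clock: 18.5
position: [0.5355, 0.2184, 0.0396]
ee_rot: [0.648, 0.655, 0.271, -0.279]
ft_force: [-12.5, -13.7, 31.4]
grip_width: 0.507
```

```bash
python3 -m crank '[[-1,[0.02,0,-0.02],[0,0,0]],[0.3,[0,0,0],[0,0,0]],[0.3,[0,0,0],[0,0,0]],[0.3,[0,0,0],[0,0,0]],[0.3,[0,0,0],[0,0,0]]]'; python3 -m crank '[[0.3,[0,0,-0.15],[0,0,0]],[0.3,[0,0,-0.3],[0,0,0]],[0.3,[0,0,-0.5],[0,0,0]],[0.3,[0.1,0,-0.55],[0,0,0]],[0.5,[0.1,0,-0.55],[0,-0.1,0]]]'
python3 - <<'E'
from h import *
o=snap("side","s13",(260,220,160,160),4);print(o["position"])
E
```

```text
clock: 19.0
position: [0.5349, 0.2184, 0.0385]
ee_rot: [0.649, 0.655, 0.27, -0.278]
ft_force: [-0.2, -0.2, 0.5]
grip_width: 0.651
clock: 19.5
position: [0.5364, 0.1088, 0.1651]
ee_rot: [0.662, 0.663, 0.243, -0.252]
ft_force: [1.7, -0.5, -0.4]
grip_width: 0.752
[0.53642397 0.10876053 0.16506544]
```

View pics/s13.png

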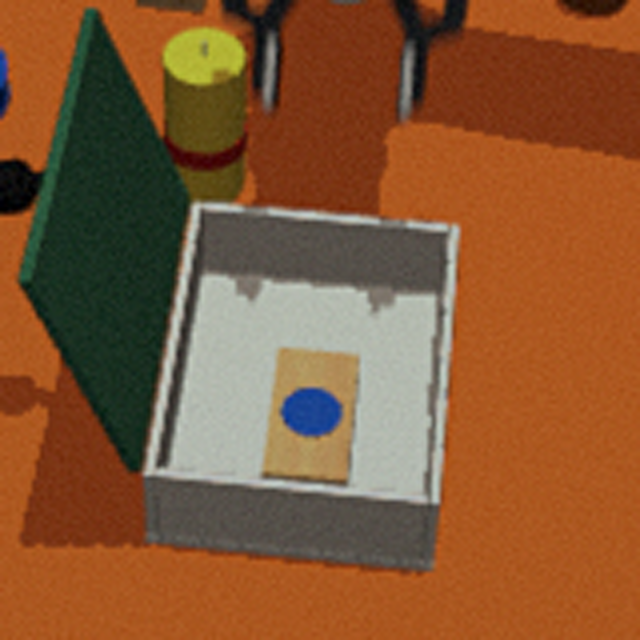

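```bash
python3 plan.py 0.472 -0.286 0.15 -23.5 -20
```

```text
t 19.55 p [0.54 0.11 0.17] need rows 8.31 use 9 tot shift tool [-3.91 -0.88 -2.96] turn [-0.1  -1.33  0.54]
1 shift [-0.43 -0.1  -0.33] turn [-0.01 -0.15  0.06]
2 shift [-0.47 -0.07 -0.28] turn [-0.01 -0.15  0.06]
3 shift [-0.51 -0.05 -0.22] turn [-0.01 -0.15  0.06]
4 shift [-0.53 -0.02 -0.16] turn [-0.01 -0.15  0.06]
5 shift [-0.54  0.   -0.1 ] turn [-0.01 -0.15  0.06]
6 shift [-0.55  0.03 -0.04] turn [-0.01 -0.15  0.06]
7 shift [-0.55  0.06  0.03] turn [-0.01 -0.15  0.06]
8 shift [-0.54  0.08  0.09] turn [-0.01 -0.15  0.06]
9 shift [-0.52  0.11  0.15] turn [-0.01 -0.15  0.06]
```

```bash
python3 -m crank '[[1,[-0.3,-0.1,-0.5],[0,-0.13,0.05]],[1,[-0.36,-0.08,-0.45],[-0.01,-0.13,0.05]],[1,[-0.42,-0.06,-0.35],[-0.01,-0.13,0.05]],[1,[-0.5,-0.03,-0.2],[-0.01,-0.13,0.05]],[1,[-0.54,0,-0.1],[-0.01,-0.13,0.05]]]'; python3 -m crank '[[1,[-0.55,0.02,-0.04],[-0.01,-0.13,0.06]],[1,[-0.55,0.05,0.03],[-0.01,-0.14,0.06]],[1,[-0.54,0.08,0.12],[-0.01,-0.14,0.06]],[1,[-0.5,0.1,0.2],[-0.01,-0.14,0.06]],[1,[0,0,0],[0,0,0]]]'; python3 plan.py 0.472 -0.286 0.13 -23.5 -20 5
```

```text
clock: 20.05
position: [0.5033, -0.1071, 0.1965]
ee_rot: [0.765, 0.636, 0.054, -0.085]
ft_force: [0.2, -0.7, -0.0]
grip_width: 0.995
clock: 20.55
position: [0.4768, -0.2797, 0.1614]
ee_rot: [0.816, 0.563, -0.112, 0.058]
ft_force: [-0.1, 0.2, 0.1]
grip_width: 1.003
t 20.55 p [ 0.48 -0.28  0.16] need rows 0.76 use 5 tot shift tool [ 0.01 -0.02  0.4 ] turn [-0.02 -0.12  0.06]
1 shift [ 0.   -0.    0.08] turn [-0.   -0.02  0.01]
2 shift [ 0.   -0.    0.08] turn [-0.   -0.02  0.01]
3 shift [ 0.   -0.    0.08] turn [-0.   -0.02  0.01]
4 shift [ 0.01 -0.    0.08] turn [-0.   -0.02  0.01]
5 shift [ 0.01 -0.    0.08] turn [-0.   -0.02  0.01]
```

```bash
python3 -m crank '[[1,[0,0,0.2],[-0.01,-0.06,0.03]],[1,[0,-0.01,0.2],[-0.01,-0.06,0.03]],[1,[0,0,0],[0,0,0]],[1,[0,0,0],[0,0,0]],[1,[0,0,0],[0,0,0]]]';python3 - <<'E'
from h import *
o=snap("wrist","w14");print(o["position"],wrist_proj([.4665,-.298,.032],o),o["joint_pos"])
E
```

```text
clock: 21.05
position: [0.4749, -0.2844, 0.133]
ee_rot: [0.822, 0.543, -0.141, 0.093]
ft_force: [0.2, 0.3, 0.8]
grip_width: 1.001
[ 0.47488326 -0.28435903  0.1329575 ] [319.95024896 221.826096  ] [ 0.0860379   0.28784738  0.20418808  1.83449356  0.31592522  1.08741486
 -0.27617616]
```

View pics/w14.png

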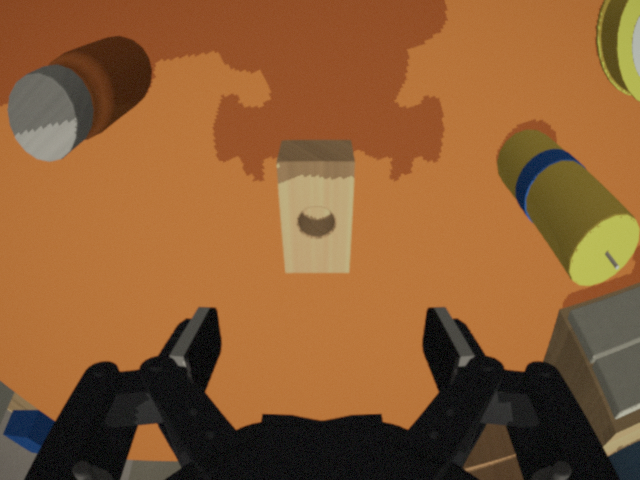

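```bash
python3 plan.py 0.4705 -0.286 0.031 -23.5 -20 4
```

```text
t 21.1 p [ 0.47 -0.28  0.13] need rows 2.13 use 4 tot shift tool [ 0.39 -0.04  1.21] turn [ 0.   -0.01  0.01]
1 shift [ 0.1  -0.01  0.3 ] turn [ 0. -0.  0.]
2 shift [ 0.1  -0.01  0.3 ] turn [ 0. -0.  0.]
3 shift [ 0.1  -0.01  0.3 ] turn [ 0. -0.  0.]
4 shift [ 0.1  -0.01  0.3 ] turn [ 0. -0.  0.]
```

```bash
python3 -m crank '[[1,[0.13,-0.01,0.4],[0,0,0]],[1,[0.13,-0.01,0.4],[0,0,0]],[1,[0.08,-0.01,0.26],[0,0,0]],[1,[0.05,0,0.15],[0,0,0]],[1,[0,0,0],[0,0,0]]]'; python3 plan.py 0.4705 -0.286 0.031 -23.5 -20 1;  python3 -m crank '[[-1,[0,0,0],[0,0,0]],[-1,[0,0,0],[0,0,0]],[-1,[0,0,0],[0,0,0]],[-1,[0,0,0],[0,0,0]],[-1,[0,0,0],[0,0,0]]]' 40; python3 -c "
from workcell import manip
o=manip.get_obs();print(o['joint_pos'],o['position'])"
```

```text
clock: 21.6
position: [0.4704, -0.2858, 0.0293]
ee_rot: [0.822, 0.544, -0.142, 0.092]
ft_force: [-1.0, 0.1, 0.5]
grip_width: 0.996
t 21.6 p [ 0.47 -0.29  0.03] need rows 0.08 use 1 tot shift tool [-0.01  0.   -0.02] turn [-0.   -0.01  0.01]
1 shift [-0.01  0.   -0.02] turn [-0.   -0.01  0.01]
clock: 22.1
position: [0.4719, -0.2859, 0.0313]
ee_rot: [0.822, 0.544, -0.141, 0.094]
ft_force: [-0.7, 1.5, 7.0]
grip_width: 0.505
[ 0.0932777   0.42969336  0.20304689  1.90230632  0.32942576  0.88617233
 -0.34073507] [ 0.47188342 -0.28586056  0.03131306]
```

```bash
python3 -m crank '[[-1,[-0.1,0,-0.3],[0,0,0]],[-1,[-0.15,0,-0.5],[0,0,0]],[-1,[-0.1,0,-0.5],[0,0,0]],[-1,[0,0,-0.5],[0,0.05,0]],[-1,[0.2,0,-0.3],[0,0.1,0]]]'; python3 plan.py 0.352 0.393 0.17 22 69.5
```

```text
clock: 22.6
position: [0.4895, -0.2449, 0.1971]
ee_rot: [0.829, 0.548, -0.091, 0.062]
ft_force: [0.8, -0.3, -1.2]
grip_width: 0.503
t 22.6 p [ 0.49 -0.24  0.2 ] need rows 13.61 use 14 tot shift tool [ 6.58 -4.7  -1.14] turn [ 0.52  1.72 -0.95]
1 shift [ 0.47 -0.34 -0.08] turn [ 0.04  0.12 -0.07]
2 shift [ 0.49 -0.31 -0.03] turn [ 0.04  0.12 -0.07]
3 shift [ 0.51 -0.28  0.03] turn [ 0.04  0.12 -0.07]
4 shift [ 0.52 -0.26  0.09] turn [ 0.04  0.12 -0.07]
5 shift [ 0.52 -0.22  0.15] turn [ 0.04  0.12 -0.07]
6 shift [ 0.51 -0.19  0.2 ] turn [ 0.04  0.12 -0.07]
7 shift [ 0.5  -0.16  0.26] turn [ 0.04  0.12 -0.07]
8 shift [ 0.48 -0.12  0.31] turn [ 0.04  0.12 -0.07]
9 shift [ 0.45 -0.09  0.36] turn [ 0.04  0.12 -0.07]
10 shift [ 0.42 -0.05  0.4 ] turn [ 0.04  0.12 -0.07]
11 shift [ 0.38 -0.02  0.44] turn [ 0.04  0.12 -0.07]
12 shift [0.34 0.01 0.48] turn [ 0.04  0.12 -0.07]
13 shift [0.29 0.04 0.51] turn [ 0.04  0.12 -0.07]
14 shift [0.24 0.07 0.53] turn [ 0.04  0.12 -0.07]
```

```bash
python3 -m crank '[[-1,[0.47,-0.34,-0.08],[0.04,0.12,-0.07]],[-1,[0.49,-0.31,-0.03],[0.04,0.12,-0.07]],[-1,[0.51,-0.28,0.03],[0.04,0.12,-0.07]],[-1,[0.52,-0.26,0.09],[0.04,0.12,-0.07]],[-1,[0.52,-0.22,0.15],[0.04,0.12,-0.07]]]'; python3 -m crank '[[-1,[0.51,-0.19,0.2],[0.04,0.12,-0.07]],[-1,[0.5,-0.16,0.26],[0.04,0.12,-0.07]],[-1,[0.48,-0.12,0.31],[0.04,0.12,-0.07]],[-1,[0.45,-0.09,0.36],[0.04,0.12,-0.07]],[-1,[0.42,-0.05,0.4],[0.04,0.12,-0.07]]]';  python3 plan.py 0.352 0.393 0.17 22 69.5; python3 -c "
from workcell import manip
o=manip.get_obs();print(o['joint_pos'],o['position'])"
```

```text
clock: 23.1
position: [0.4386, -0.0155, 0.1843]
ee_rot: [0.747, 0.646, 0.055, -0.147]
ft_force: [0.1, -0.1, -1.6]
grip_width: 0.506
clock: 23.6
position: [0.3868, 0.2113, 0.1719]
ee_rot: [0.606, 0.692, 0.196, -0.341]
ft_force: [0.3, 0.9, -1.0]
grip_width: 0.509
t 23.6 p [0.39 0.21 0.17] need rows 3.85 use 4 tot shift tool [1.6  0.01 1.67] turn [ 0.11  0.51 -0.29]
1 shift [0.4  0.   0.42] turn [ 0.03  0.13 -0.07]
2 shift [0.35 0.03 0.46] turn [ 0.03  0.13 -0.07]
3 shift [0.3  0.06 0.49] turn [ 0.03  0.13 -0.07]
4 shift [0.25 0.09 0.51] turn [ 0.03  0.13 -0.07]
[ 0.01198524  0.17818762 -0.09853912  2.06717125 -0.8090091   1.26544899
  0.44940026] [0.38684014 0.21129719 0.1718714 ]
```

```bash
python3 -m crank '[[-1,[0.37,0.01,0.42],[0.03,0.13,-0.07]],[-1,[0.33,0.03,0.44],[0.03,0.13,-0.07]],[-1,[0.28,0.05,0.46],[0.03,0.12,-0.06]],[-1,[0.2,0.05,0.42],[0.01,0.08,-0.03]],[-1,[0,0,0],[0,0,0]]]';  python3 plan.py 0.352 0.393 0.17 22 70 ; python3 -c "
from workcell import manip
o=manip.get_obs();print(o['joint_pos'],o['position'])"
```

```text
clock: 24.1
position: [0.35, 0.379, 0.1654]
ee_rot: [0.482, 0.678, 0.301, -0.467]
ft_force: [-0.5, -0.3, -0.8]
grip_width: 0.508
t 24.1 p [0.35 0.38 0.17] need rows 0.44 use 1 tot shift tool [0.12 0.08 0.12] turn [ 0.01  0.05 -0.06]
1 shift [0.12 0.08 0.12] turn [ 0.01  0.05 -0.06]
[-0.06604619  0.40029446 -0.27831449  2.08057513 -1.20020102  1.22299913
  0.79330657] [0.34999468 0.37900327 0.16535686]
```

```bash
python3 -m crank '[[-1,[-0.28,0.08,0.22],[0.01,0.06,-0.06]],[-1,[-0.3,0,0.11],[0,0.01,0]],[-1,[-0.3,0,0.11],[0,0,0]],[-1,[-0.27,0,0.1],[0,0,0]],[-1,[0,0,0],[0,0,0]]]';  python3 - <<'E'
from h import *
o=snap("side","s15",(370,320,120,120),5);m=R.from_quat(o["ee_rot"]).as_matrix();print(m,o["position"],o["joint_pos"])
print("tau",np.degrees(np.arctan2(m[2,0],-m[2,2])))
E
```

```text
clock: 24.6
position: [0.3547, 0.3845, 0.062]
ee_rot: [0.459, 0.676, 0.322, -0.478]
ft_force: [0.4, 0.2, -1.8]
grip_width: 0.503
[[-0.12261128  0.92827329 -0.35110564]
 [ 0.31235049  0.37189045  0.87414796]
 [ 0.94202104 -0.00248762 -0.33554459]] [0.35474967 0.38450923 0.06199709] [-0.03723099  0.67453081 -0.30436203  2.04371362 -1.2278196   1.14473382
  1.05539495]
tau 70.39427957571951
```

View pics/s15.png

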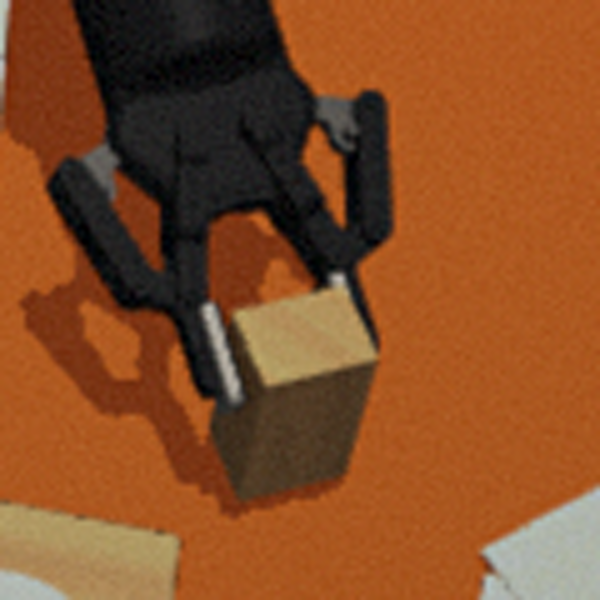

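```bash
python3 -m crank '[[-1,[-0.05,0,0.02],[0,0,0]],[-1,[-0.025,0,0.01],[0,0,0]],[-1,[-0.015,0,0.005],[0,0,0]],[-1,[0,0,0],[0,0,0]],[-1,[0,0,0],[0,0,0]]]'
```

```text
clock: 25.15
position: [0.3551, 0.3857, 0.0567]
ee_rot: [0.457, 0.677, 0.323, -0.477]
ft_force: [-0.5, 0.0, -0.9]
grip_width: 0.508
```

```bash
python3 -m crank '[[-1,[-0.025,0,0.01],[0,0,0]],[-1,[-0.02,0,0.01],[0,0,0]],[-1,[0,0,0],[0,0,0]],[-1,[0,0,0],[0,0,0]],[-1,[0,0,0],[0,0,0]]]'
```

```text
clock: 25.65
position: [0.3551, 0.3863, 0.0555]
ee_rot: [0.456, 0.676, 0.325, -0.479]
ft_force: [-1.3, -13.8, 23.4]
grip_width: 0.503
```

Touching the table; back off a touch, release and retreat as before.

```bash
python3 -m crank '[[-1,[0.02,0,-0.01],[0,0,0]],[1,[0,0,0],[0,0,0]],[1,[0,0,0],[0,0,0]],[1,[0,0,0],[0,0,0]],[1,[0,0,-0.4],[0,0,0]]]'; python3 -m crank '[[1,[0.1,0,-0.55],[0,0,0]],[1,[0.3,0,-0.5],[0,-0.19,0]],[1,[0.4,0,-0.4],[0,-0.19,0]],[1,[0.3,0,-0.2],[0,-0.19,0]],[1,[0.3,0,-0.1],[0,-0.19,0]]]'
python3 - <<'E'
from h import *
o=snap("side","s16",(330,280,160,160),4);print(o["position"],o["joint_pos"])
E
python3 plan.py 0.325 0.457 0.17 22.5 -45 10|head -1
```

```text
clock: 26.15
position: [0.3632, 0.3599, 0.0648]
ee_rot: [0.456, 0.677, 0.322, -0.48]
ft_force: [0.9, 0.1, 0.2]
grip_width: 1.001
clock: 26.65
position: [0.3934, 0.2938, 0.2161]
ee_rot: [0.532, 0.785, 0.179, -0.26]
ft_force: [0.3, 0.8, -1.2]
grip_width: 1.0
[0.39341109 0.29380538 0.21609389] [-0.1596321   0.10528395 -0.18730168  1.95724408 -0.67862573  1.1931073
  0.32819356]
t 26.7 p [0.39 0.3  0.22] need rows 9.73 use 10 tot shift tool [ 1.33 -0.05  1.79] turn [ 0.02 -1.81 -0.01]
```

View pics/s16.png

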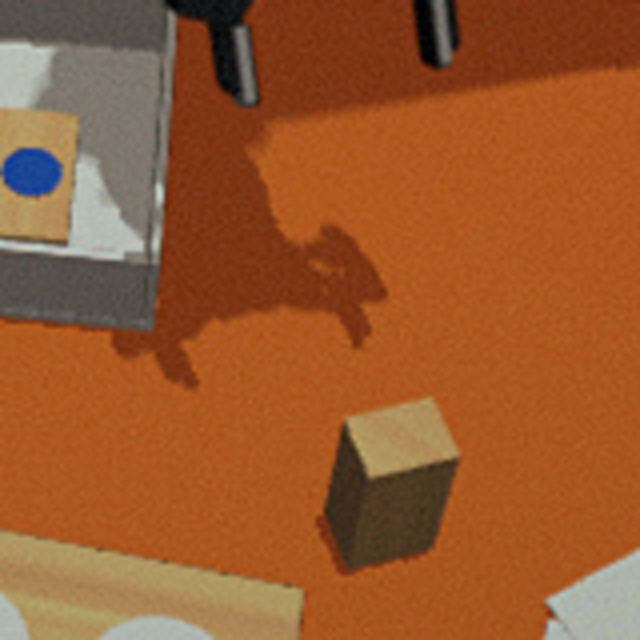

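```bash
python3 -m crank '[[1,[0.14,-0.01,0.16],[0,-0.18,0]],[1,[0.16,-0.01,0.14],[0,-0.18,0]],[1,[0.18,-0.01,0.11],[0,-0.18,0]],[1,[0.2,-0.01,0.09],[0,-0.18,0]],[1,[0.21,-0.01,0.06],[0,-0.18,0]]]'; python3 -m crank '[[1,[0.22,0,0.05],[0,-0.18,0]],[1,[0.22,0,0.01],[0,-0.18,0]],[1,[0.22,0,-0.02],[0,-0.18,0]],[1,[0.22,0,-0.05],[0,-0.18,0]],[1,[0.21,0,-0.08],[0,-0.18,0]]]';python3 plan.py 0.326 0.459 0.107 22.3 -45 2; python3 -c "
from workcell import manip
print(manip.get_obs()['joint_pos'])"
```

```text
clock: 27.2
position: [0.356, 0.3726, 0.1972]
ee_rot: [0.559, 0.828, -0.016, 0.027]
ft_force: [0.1, -0.7, -1.2]
grip_width: 1.0
clock: 27.7
position: [0.3229, 0.453, 0.1734]
ee_rot: [0.518, 0.768, -0.21, 0.311]
ft_force: [0.8, 0.6, 0.5]
grip_width: 1.001
t 27.7 p [0.32 0.45 0.17] need rows 1.39 use 2 tot shift tool [0.62 0.06 0.56] turn [-0.   -0.02 -0.  ]
1 shift [0.31 0.03 0.28] turn [-0.   -0.01 -0.  ]
2 shift [0.31 0.03 0.28] turn [-0.   -0.01 -0.  ]
[-1.03611315  0.6557618  -0.37070563  1.39163084  0.60824117  1.82368769
 -1.08957108]
```

```bash
python3 -m crank '[[1,[0.31,0.03,0.28],[0,0,0]],[1,[0.29,0.03,0.26],[0,0,0]],[1,[0,0,0.2],[0,0,0]],[1,[0,0,0],[0,0,0]],[1,[0,0,0],[0,0,0]]]'; python3 plan.py 0.345 0.413 0.057 22.3 -45 2
python3 - <<'E'
from h import *
o=snap("wrist","w17")
E
```

```text
clock: 28.2
position: [0.3305, 0.4479, 0.0979]
ee_rot: [0.519, 0.769, -0.209, 0.309]
ft_force: [-0.2, 0.3, -0.0]
grip_width: 1.004
t 28.2 p [0.33 0.45 0.1 ] need rows 1.16 use 2 tot shift tool [0.01 0.01 0.7 ] turn [-0.01 -0.03 -0.  ]
1 shift [0.01 0.   0.35] turn [-0.   -0.01 -0.  ]
2 shift [0.01 0.   0.35] turn [-0.   -0.01 -0.  ]
```

View pics/w17.png

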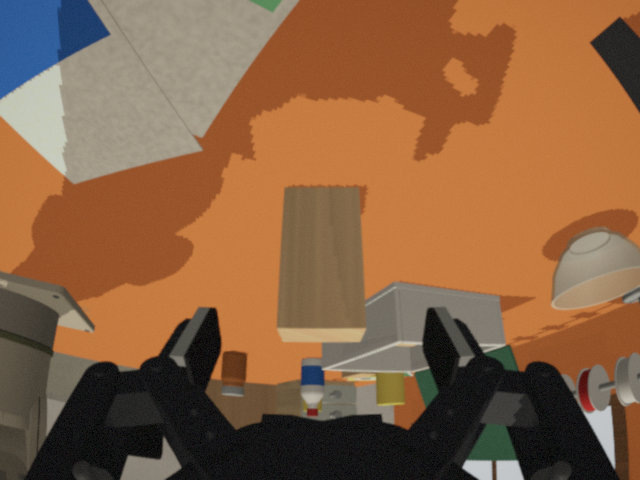

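Same picture as before: plain block standing centred between the jaws (top at (321,335)). Grip and lift.

```bash
python3 -m crank '[[1,[0.01,0,0.34],[0,0,0]],[1,[0.01,0,0.33],[0,0,0]],[-1,[0,0,0],[0,0,0]],[-1,[0,0,0],[0,0,0]],[-1,[0,0,0],[0,0,0]]]' 40; python3 -m crank '[[-1,[0,0,0],[0,0,0]],[-1,[0,0,0],[0,0,0]],[-1,[-0.2,0,-0.2],[0,0,0]],[-1,[-0.3,0,-0.3],[0,0,0]],[-1,[-0.2,0,-0.3],[0,0.1,0]]]'; python3 plan.py 0.36 0.37 0.13 22.3 46; python3 -c "
from workcell import manip
o=manip.get_obs();print(o['joint_pos'],o['position'])"
```

```text
clock: 28.75
position: [0.3437, 0.4162, 0.0592]
ee_rot: [0.519, 0.77, -0.207, 0.309]
ft_force: [-1.5, -0.4, 1.4]
grip_width: 0.519
clock: 29.25
position: [0.3412, 0.419, 0.1432]
ee_rot: [0.526, 0.781, -0.189, 0.279]
ft_force: [0.4, -0.4, -1.0]
grip_width: 0.504
t 29.25 p [0.34 0.42 0.14] need rows 10.2 use 11 tot shift tool [-0.4  -0.01  0.54] turn [-0.   1.9 -0. ]
1 shift [-0.04 -0.    0.05] turn [-0.    0.17 -0.  ]
2 shift [-0.04 -0.    0.04] turn [-0.    0.17 -0.  ]
3 shift [-0.05 -0.    0.04] turn [-0.    0.17 -0.  ]
4 shift [-0.05 -0.    0.03] turn [-0.    0.17 -0.  ]
5 shift [-0.06 -0.    0.02] turn [-0.    0.17 -0.  ]
6 shift [-0.06 -0.    0.02] turn [-0.    0.17 -0.  ]
7 shift [-0.06 -0.    0.01] turn [-0.    0.17 -0.  ]
8 shift [-0.06 -0.   -0.  ] turn [-0.    0.17 -0.  ]
9 shift [-0.06 -0.   -0.01] turn [-0.    0.17 -0.  ]
10 shift [-0.06 -0.   -0.02] turn [-0.    0.17 -0.  ]
11 shift [-0.06 -0.   -0.03] turn [-0.    0.17 -0.  ]
[-0.94924548  0.59289328 -0.38137719  1.52152481  0.58876497  1.67087251
 -1.07217915] [0.34123813 0.4189751  0.14316626]
```

```bash
python3 -m crank '[[-1,[-0.04,0,0.03],[0,0.19,0]],[-1,[-0.05,0,0.03],[0,0.19,0]],[-1,[-0.05,0,0.02],[0,0.19,0]],[-1,[-0.05,0,0.02],[0,0.19,0]],[-1,[-0.06,0,0.01],[0,0.19,0]]]'; python3 -m crank '[[-1,[-0.06,0,0.01],[0,0.19,0]],[-1,[-0.06,0,0],[0,0.19,0]],[-1,[-0.06,0,-0.01],[0,0.19,0]],[-1,[-0.06,0,-0.01],[0,0.19,0]],[-1,[-0.06,0,-0.02],[0,0.17,0]]]';python3 plan.py 0.36 0.37 0.06 22.3 46.3 2;python3 -c "
from workcell import manip
o=manip.get_obs();print(o['joint_pos'],o['position'])"
```

```text
clock: 29.75
position: [0.3512, 0.3987, 0.1439]
ee_rot: [0.559, 0.829, 0.021, -0.026]
ft_force: [-0.1, 0.6, -1.6]
grip_width: 0.505
clock: 30.25
position: [0.3609, 0.3758, 0.1372]
ee_rot: [0.516, 0.765, 0.218, -0.318]
ft_force: [-1.0, -0.5, -2.2]
grip_width: 0.504
t 30.25 p [0.36 0.38 0.14] need rows 1.61 use 2 tot shift tool [-0.73 -0.04  0.63] turn [ 0.01  0.02 -0.  ]
1 shift [-0.37 -0.02  0.32] turn [ 0.01  0.01 -0.  ]
2 shift [-0.37 -0.02  0.31] turn [ 0.01  0.01 -0.  ]
[ 0.05801011  0.30014473 -0.55580636  2.03582699 -0.81358021  0.94585937
  0.43870942] [0.36087093 0.37580407 0.13719226]
```

```bash
python3 -m crank '[[-1,[-0.3,0,0.25],[0,0.02,0]],[-1,[-0.3,0,0.28],[0,0,0]],[-1,[-0.2,0,0.2],[0,0,0]],[-1,[0,0,0],[0,0,0]],[-1,[0,0,0],[0,0,0]]]'
python3 - <<'E'
from h import *
o=snap("side","s18",(330,280,160,160),4);m=R.from_quat(o["ee_rot"]).as_matrix();print(o["position"],o["joint_pos"])
print("tau",np.degrees(np.arctan2(m[2,0],-m[2,2])),m[2,1])
E
```

```text
clock: 30.75
position: [0.3606, 0.3738, 0.0501]
ee_rot: [0.514, 0.763, 0.218, -0.324]
ft_force: [0.7, -0.5, -1.4]
grip_width: 0.507
[0.36062748 0.37375824 0.05012168] [ 0.05147915  0.48349109 -0.54691343  2.06207781 -0.82794645  0.80056262
  0.58228226]
tau 45.98391074903762 -0.00016064299515933245
```

View pics/s18.png

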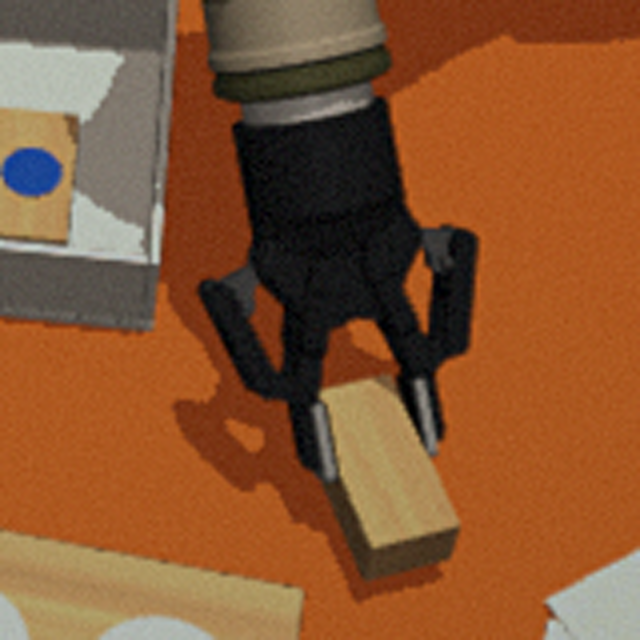

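```bash
python3 -m crank '[[-1,[-0.09,0,0.09],[0,0,0]],[-1,[-0.035,0,0.035],[0,0,0]],[-1,[-0.015,0,0.015],[0,0,0]],[-1,[0,0,0],[0,0,0]],[-1,[0,0,0],[0,0,0]]]'
```

```text
clock: 31.3
position: [0.3606, 0.3734, 0.034]
ee_rot: [0.515, 0.763, 0.218, -0.324]
ft_force: [-0.8, -5.4, 7.1]
grip_width: 0.501
```

Touching lightly. Release and retreat.

```bash
python3 -m crank '[[0.5,[0,0,0],[0,0,0]],[0.5,[0,0,0],[0,0,0]],[0.5,[0,0,0],[0,0,0]],[0.5,[0,0,0],[0,0,0]],[0.5,[0,0,-0.2],[0,0,0]]]'; python3 -m crank '[[0.5,[0,0,-0.5],[0,0,0]],[0.5,[0,0,-0.5],[0,0,0]],[0.5,[0,0,-0.5],[0,0,0]],[0.5,[0.2,0,-0.4],[0,-0.15,0]],[0.5,[0.2,0,-0.4],[0,-0.15,0]]]'; python3 -m crank '[[0.5,[0,-0.3,-0.3],[0,-0.1,0]],[0.5,[0,-0.3,-0.3],[0,-0.1,0]],[0.5,[0,-0.1,-0.2],[0,0,0]],[0.5,[0,0,0],[0,0,0]],[0.5,[0,0,0],[0,0,0]]]'
python3 - <<'E'
from h import *
o=snap("side","s19");snap("scene","c19");print(o["position"],o["joint_pos"])
E
```

```text
clock: 31.8
position: [0.3631, 0.3634, 0.044]
ee_rot: [0.514, 0.763, 0.217, -0.325]
ft_force: [0.2, 0.4, 0.4]
grip_width: 0.747
clock: 32.3
position: [0.4056, 0.2622, 0.1975]
ee_rot: [0.54, 0.795, 0.155, -0.23]
ft_force: [0.9, 0.8, -1.3]
grip_width: 0.747
clock: 32.8
position: [0.3641, 0.2154, 0.2524]
ee_rot: [0.548, 0.812, 0.114, -0.168]
ft_force: [-0.2, 0.9, 0.1]
grip_width: 0.751
[0.36414348 0.21539837 0.25239319] [ 0.12913609 -0.0794838  -0.44136493  1.97340502 -0.45958066  1.30160771
  0.21119832]
```

View pics/s19.png

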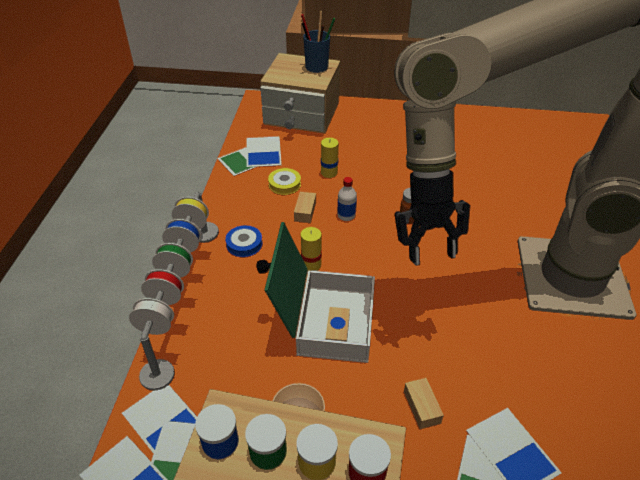

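View pics/c19.png

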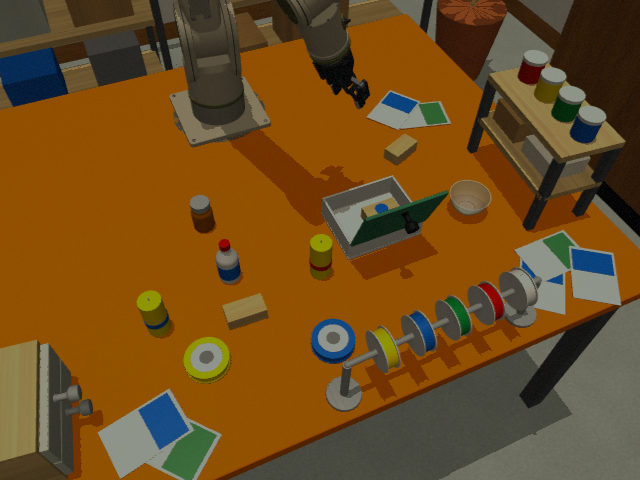

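Run:
```python
import cv2,numpy as np
a,b=[cv2.imread(f'pics/{n}.png').astype(int) for n in('scene0','c19_full')]
for n,(x,y,w,h) in dict(jar=(188,192,30,42),glue=(212,236,32,50),ca=(135,288,36,48),cb=(305,232,32,42),sy=(180,334,54,48),sb=(307,316,52,48),tub=(445,178,50,40),C=(218,292,54,36)).items():
    p=a[y:y+h,x:x+w].astype(np.float32).mean(2);q=b[y:y+h,x:x+w].astype(np.float32).mean(2)
    print(n,np.round(cv2.phaseCorrelate(p,q)[0],2),round(np.abs(p-q).mean(),1))
a=cv2.imread('pics/c19_full.png');b=cv2.imread('pics/s19_full.png')
r=lambda im,x,y:cv2.resize(im[y:y+100,x:x+100],None,fx=4,fy=4,interpolation=cv2.INTER_CUBIC)
cv2.imwrite('pics/fin.png',np.hstack([r(a,350,100),r(b,370,350)]))
```

```text
jar [-0.03  0.53] 1.3
glue [ 0.01 -0.02] 1.3
ca [-0.05  0.01] 1.1
cb [0.01 0.52] 1.1
sy [-0.    0.01] 1.1
sb [-0.04  0.01] 1.5
tub [-0.14  0.03] 1.5
C [-0.08 -0.1 ] 1.2
```

View pics/fin.png

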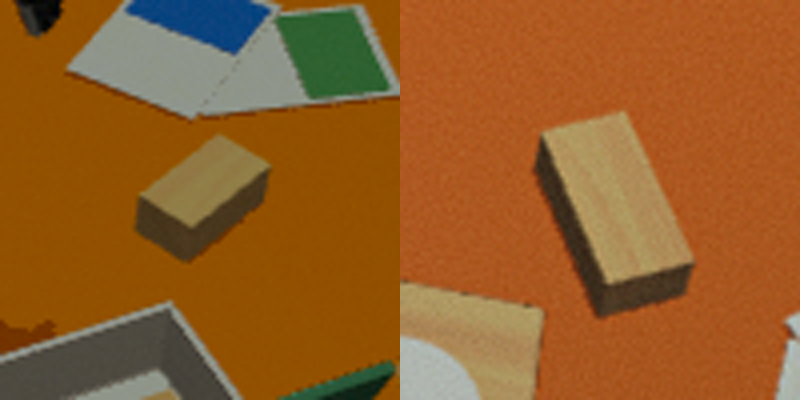

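Run:
```python
from workcell import manip
o=manip.get_obs();print(o["clock"],o["ft_force"]);print(manip.hand_in())
```

```text
32.9 [-0.02970865 -0.79905284 -0.34253138]
the job is handed in; nothing more can be done
None
```

I handed the job in at 32.9 s of the 72 s allowed, with every part of the task done as far as my checks show. The hand-in reports no verdict.

- **Lid:** I swung it open by its knob and let go past the balance point. In the last pictures it is still leaning back on its own. I did not measure the lid angle.
- **Dotted holder:** It was the one nearest the box, and the dot came into view as I turned it. I lowered it until the wrist force showed it on the box floor, then let go. The last side picture shows it flat inside with the blue dot up.
- **Other two holders:** I turned the second one over the same way and set it on bare table near x 0.35, y 0.39, clear of the cards. It lies flat with its plain underside up. The third was already turned over and I left it alone.
- **Bystanders:** Comparing the first and last scene pictures, the largest apparent shift was about 0.5 pixel, for the jar and the red-banded candle, roughly 1 mm. None tipped.
- **Arm at the end:** It stood clear, reading under 1 N. The largest contact force I read was 35–40 N at the wrist, when I first lifted the knob straight up. The touchdowns gave 7 to 35 N.

One check disagreed: a wrist picture taken while the arm was still moving put the dotted holder about 8 mm off. A second picture with the arm at rest agreed with the fixed cameras to about 1 mm, so I used that one.

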